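# Roll the cigar tubes into the cedar chest and shut it

## Robot

A 6-joint arm with a two-finger parallel gripper is mounted at the origin on a cart in front of the work surface, level with it; the furniture and walls round the work are solid. World frame = base frame: x ahead of the robot, y to its left, z up, the work surface at z = 0. Lengths are in m, angles in rad, forces in N, time in s.
With the tool pointing down it reaches from about 0.35 to 0.925 m from the base axis. Payload 6.4 kg.
Tool frame: the origin (TCP) lies on the centre line of the jaws, within the pads' length; the fingertips stand 17 mm ahead of it and the grasp point (between the pads) lies 2 mm behind it (ctrl.tip_reach is the distance from the TCP to the fingertips, in m); z points along the fingers, y is the line along which they close (so a half turn about z gives the same grasp; the last joint's range is limited). The gripper opens to 94 mm and grips with 3 to 60 N. Pads are 16 mm wide; open, the fingers measure 119 mm over their backs; the gripper's body (75 mm by 177 mm) begins 78 mm behind the grasp point.
Start: joints at [-1.411, 0.245, 1.558, -0, 1.339, -0.174], TCP at [0.213, -0.614, 0.222] pointing down, gripper open.
Joint ranges: [-3.13, 3.13], [-1.02, 2.26], [0.13, 2.54], [-0.95, 4.09], [0.21, 2.88], [-2.74, 2.74]. Speed limits (rad/s): [2.57, 2.57, 3.14, 3.14, 3.14, 3.14].

## Interface

Orientations are given as a unit quaternion [x, y, z, w].
In Python, from rig import sensors, imaging, ctrl gives the robot as it stands.
- The arm moves only by the shell command python3 -m pendant 'ROWS'. ROWS is a JSON object of lists of equal length, an entry for each row: "grip": the closure, from 0 (fully open) to 1 (shut); "translation": the shift along the world's x, y, z in mm, a list of three; "yaw": the turn about the world's z in rad. In form: {"grip": [grip, ...], "translation": [[dx, dy, dz], ...], "yaw": [yaw, ...]}. A call has exactly 10 rows; each row is the pose to reach, as a shift and turn from the pose commanded when the call began; what a row does not reach only later rows make up. A row lasts 1/10 s, in which the tool goes at most 50 mm and 8.59 degrees, less where a joint would pass 70% of its speed; a pose out of reach is approached as far as the arm can. A call with a gripper value outside its range is refused whole. The fingers move at their own pace and stop on an object; the grip force is fixed at half the most. Time passes only in rows, so rows that repeat a pose let the fingers close, or fill a call up. It gives the time, the measured TCP pose, the force, the opening and the grip force at its end, in the units of the state.
- sensors.get_obs(): the state, without advancing time (a new reading comes with each control period).
- imaging.camera(name): name is "scene" or "side" or "wrist"; returns the picture (384x512x3 uint8, blue, green, red); there is no depth.
- imaging.get_calibration(name): a dict with "fovy" (degrees; the focal length in pixels is half the picture's height over the tangent of half this angle, whatever the lens; pixels are square), "cx", "cy" (the principal point, pixels), "R" (3x3) and "t" (3): a world point X has camera coordinates R X + t; the wrist camera has in their place "hand_eye" (4x4, takes a point from camera to tool coordinates, whose origin is the TCP and whose axes are the flange's). Camera axes: x right, y down, z forward; pixel columns grow to the right and rows downward; lengths in m; the calibration is good to about 2 mm. The wrist camera is an equidistant fisheye: a pixel r from the principal point sees the ray r / f radians off the axis. A picture is of the moment at which its call begins: read the wrist's pose just before it. get_calibration takes no time and is no camera call.
- ctrl.job_done(): hands the job in; it is judged then, once.
The state is a dict: "clock": time; "joints": joint angles; "joint_velocities": joint speeds; "joint_efforts": joint torques, N m; "tcp_pos": TCP position; "ee_rot": TCP orientation; "contact_force": force on the tool from outside, world axes, zero at the start; "ft_torque": the same for the moment, N m; "finger_gap": opening from 0.0 (shut) to 1.0 (fully open); "grip_force": force on a finger pad.
Only numpy, scipy, OpenCV 4.12 (cv2) and the standard library are available. Lean on these libraries where they do the work, as an engineer would, in place of code of your own. Each camera call takes 0.05 s, during which the arm holds its last target. There are 200 camera calls.

## Task

Open the lid of the cedar chest all the way, then pack the cigar tubes: roll every tube that lies on the table along the bench and in over the brass sill, until all of them lie flat side by side in the chest, wholly behind the sill's inner edge, which is the mark. Keep the tubes down on the table, do not pick them up, and handle them gently, as they are thin and dent easily; then shut the lid fully, and leave the punch, the little box and the weight beside the work where they stand.

Things in the scene. Friction and masses are not known exactly. Their poses are not given: they have to be found in the camera images.
- chest: Low cedar chest fixed on the table, 188 mm (its x) by 160 mm (its y), 47 mm high when shut. Origin: middle of its underside; z up; y points out of its open mouth towards the tubes. Back and side walls 8 mm thick, 40 mm high; it has no front wall (that is part of the lid). The side walls end at y = +72 mm; the sill's nose slopes from 3 mm high at y = +82 down to the table at y = +98 mm.
- chest_floor (a point): Middle of the chest's floor, 3 mm above the table, at the chest's origin in x and y; axes as the chest's. Inside, the chest is 172 mm wide (x from -86 to +86 mm) and runs back to the inner face of the back wall at y = -70 mm, which leaves 130 mm between it and the mark: five tubes with 10 mm to spare.
- chest_mark (a point): The mark: middle of the straight inner edge of the flush brass sill that lies along the mouth on the chest's floor (chest x = 0, y = +60 mm, z = 3 mm). Axes as the chest's.
- chest_hinge (a point): Middle of the lid's hinge line, which runs along the chest's x axis at y = -78 mm, z = 40 mm. Axes as the chest's.
- chest_lid (a joint): Angle of the lid in rad: 0 shut, grows as its front rises, 2.0 is its stop, leaning back past upright. Stiff hinge (0.22 N m, lid 240 g): it stays where it is left. The lid carries the chest's front, an 8 mm board hanging 34 mm from its front edge (chest y = +74 to +82 mm when shut, lower edge 5 mm above the table), which will not go down past a tube under it.
- lid_knob (a point): Middle of the grip of the lid's brass knob: a round barrel 19 mm in diameter, 22 mm long, square to the lid's front, on a 9 mm stem. When shut it points out of the mouth at chest x = 0, y = +112, z = 26 mm, 30 mm in front of the lid's front; it swings with the lid, 190.5 mm from the hinge line, and points up when the lid is upright.
- cap_punch: Bystander: upright turned pale wooden punch, 26 mm wide, 67 mm high. Origin at the middle of its underside.
- small_box_1: Bystander: small pale wooden box, 55 x 85 mm, 22 mm high. Origin at the middle of its underside.
- weight_200: Bystander: turned pale brass weight with a round knob, 35 mm wide, 54 mm high. Origin at the middle of its underside.
- tube_1: Aluminium cigar tube with a dark red band, brass rings and a screw cap, one of up to five alike. Round, 24 mm in diameter, with domed ends, 160 mm long over all, 45 g. Origin on its axis at mid length, 12 mm above what it lies on; its x axis runs along the tube, y and z turn as it rolls. Rolling it takes a push of about a third of its weight, so it soon stops. May be absent.
- tube_2: Aluminium cigar tube with a dark red band, brass rings and a screw cap, one of up to five alike. Round, 24 mm in diameter, with domed ends, 160 mm long over all, 45 g. Origin on its axis at mid length, 12 mm above what it lies on; its x axis runs along the tube, y and z turn as it rolls. Rolling it takes a push of about a third of its weight, so it soon stops. May be absent.
- tube_3: Aluminium cigar tube with a dark red band, brass rings and a screw cap, one of up to five alike. Round, 24 mm in diameter, with domed ends, 160 mm long over all, 45 g. Origin on its axis at mid length, 12 mm above what it lies on; its x axis runs along the tube, y and z turn as it rolls. Rolling it takes a push of about a third of its weight, so it soon stops. May be absent.
- tube_4: Aluminium cigar tube with a dark red band, brass rings and a screw cap, one of up to five alike. Round, 24 mm in diameter, with domed ends, 160 mm long over all, 45 g. Origin on its axis at mid length, 12 mm above what it lies on; its x axis runs along the tube, y and z turn as it rolls. Rolling it takes a push of about a third of its weight, so it soon stops. May be absent.
- tube_5: Aluminium cigar tube with a dark red band, brass rings and a screw cap, one of up to five alike. Round, 24 mm in diameter, with domed ends, 160 mm long over all, 45 g. Origin on its axis at mid length, 12 mm above what it lies on; its x axis runs along the tube, y and z turn as it rolls. Rolling it takes a push of about a third of its weight, so it soon stops. May be absent.

How it is judged:
By the outcome, as a careful person would: the job done as asked, in the order asked, and still so for the second after the job is handed in, with the robot touching nothing.
Of tube_1, tube_2, tube_3, tube_4, tube_5 only 3 to 5 are there at a start; the rules pass over those that are not, and their reading is None.
At some moment in a run one of tube_1, tube_2, tube_3, tube_4, tube_5 may be knocked a few centimetres aside while the robot is not near it.
Once in a run the grip may slacken for a moment while it holds something.
It also fails if it takes over 210 s, if anything falls off the work surface, if the arm or the gripper's body presses on something with over 40 N, if the wrist force passes 120 N, or if a joint passes its speed limit or range.

## Working session

There is one attempt and no reset: what is moved stays moved. The work goes in short steps, Python scripts to look and compute and a shell command to move; the robot and the scene stay as the last step left them, time stands still between calls to the robot, and variables do not carry over. Pictures are saved under pics/ and viewed, at most 14 in all, crops included, and the job is handed in when it is done.

```bash
ls; mkdir -p pics; python3 - <<'E'
from rig import sensors, imaging, ctrl
import cv2,json
o=sensors.get_obs();print({k:(v if not hasattr(v,'tolist') else v.tolist()) for k,v in o.items()},ctrl.tip_reach)
a=imaging.camera("scene");b=imaging.camera("side")
cv2.imwrite("pics/scene0.png",a);cv2.imwrite("pics/side0.png",b)
for n in("scene","side","wrist"):print(n,imaging.get_calibration(n))
E
```

```text
pics
{'clock': 0.0, 'joints': [-1.4111342497792498, 0.24575883553302336, 1.558983274456627, 7.4896847607134154e-06, 1.3387031762136818, -0.1741285042420948], 'joint_velocities': [0.002170381103317899, 0.0009660207058278309, -0.000789822242604102, 0.0007818367318985217, -0.00032142094168047453, 0.0006669785340567716], 'joint_efforts': [0.0003706940606207354, -41.58314108848572, -31.460680961608887, 0.06847706157714128, 0.03319422248750925, -0.00014693978300783783], 'tcp_pos': [0.21285723888740649, -0.6135689230884234, 0.22139719149745252], 'ee_rot': [0.9861049985361142, 0.16612066032604023, 1.0343721744253429e-05, -0.0009262655873082433], 'contact_force': [-0.5427230103054661, 0.7279700982269026, -0.288026876514953], 'ft_torque': [0.030988593570223263, 0.0008752979548615424, 0.050078499521064794], 'grip_force': 0.0, 'finger_gap': 1.0013964210698956} 0.017
scene {'fovy': 53.99205954516473, 'cx': 257.77463950642715, 'cy': 191.38274857575016, 'R': array([[-0.64808918, -0.76152325,  0.0079221 ],
       [-0.50080782,  0.41832617, -0.75775638],
       [ 0.57373508, -0.49506116, -0.65248947]]), 't': array([0.3714537 , 0.34188244, 0.64562504])}
side {'fovy': 53.85188612056054, 'cx': 258.236092820958, 'cy': 191.8455657753118, 'R': array([[ 0.98936781, -0.14533884, -0.00528693],
       [-0.09811296, -0.64016929, -0.76194299],
       [ 0.10735538,  0.75436059, -0.64762251]]), 't': array([-0.58011488,  0.09984265,  0.97882906])}
wrist {'fovy': 65.70646984690485, 'cx': 251.8786569107719, 'cy': 194.50692894397895, 'hand_eye': array([[ 3.45713753e-04, -9.65216161e-01, -2.61452945e-01,
         7.71142108e-02],
       [ 9.99999919e-01,  3.87078852e-04, -1.06715333e-04,
         2.30652108e-04],
       [ 2.04206270e-04, -2.61452888e-01,  9.65216217e-01,
        -1.62532013e-01],
       [ 0.00000000e+00,  0.00000000e+00,  0.00000000e+00,
         1.00000000e+00]])}
```

View pics/scene0.png

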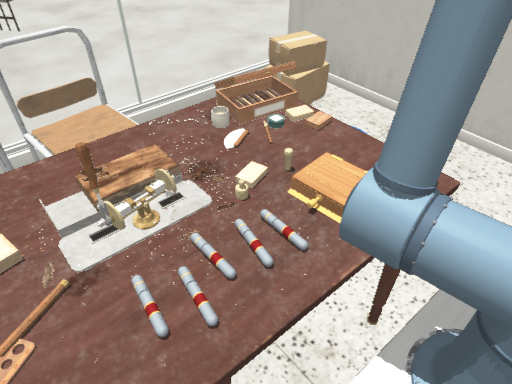

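View pics/side0.png

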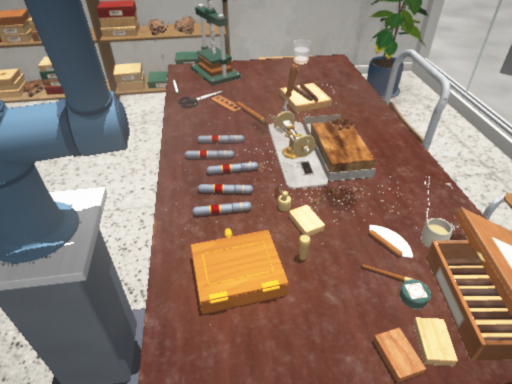

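The scene and side views show five tubes in a row and the chest shut. In the side view the tubes sit at about (220,139) to (222,209), with the chest at (238,270) and its knob at (228,233).

```bash
cat > h.py <<'E'
import numpy as np,cv2
from rig import sensors,imaging,ctrl
from scipy.spatial.transform import Rotation as Rn
def cast(name,px,z,pose=None):
    c=imaging.get_calibration(name);f=192/np.tan(np.radians(c["fovy"]/2))
    d=np.array([px[0]-c["cx"],px[1]-c["cy"]])/f
    if name=="wrist":
        r=np.hypot(*d);v=np.array([*(d/r*np.sin(r)),np.cos(r)]) if r>0 else np.array([0,0,1.])
        H=c["hand_eye"];R=Rn.from_quat(pose[1]).as_matrix()
        v=R@H[:3,:3]@v;o=R@H[:3,3]+np.array(pose[0])
    else:
        v=c["R"].T@np.array([*d,1]);o=-c["R"].T@c["t"]
    return o+v*(z-o[2])/v[2]
def proj(name,X):
    c=imaging.get_calibration(name);f=192/np.tan(np.radians(c["fovy"]/2))
    p=c["R"]@np.array(X)+c["t"];return p[:2]/p[2]*f+[c["cx"],c["cy"]]
def tubes(im,name,z=.012,lo=100):
    hsv=cv2.cvtColor(im,cv2.COLOR_BGR2HSV)
    h,s,v=cv2.split(hsv)
    red=(((h<5)|(h>172))&(s>190)&(v>110)).astype(np.uint8)
    n,l,st,ce=cv2.connectedComponentsWithStats(red)
    return [(ce[i].round(1),st[i,4],cast(name,ce[i],z).round(4)) for i in range(1,n) if st[i,4]>12]
E
python3 - <<'E'
from h import *
for n in("scene","side"):
    im=cv2.imread(f"pics/{n}0.png")
    for t in tubes(im,n,.014):print(n,*t)
    hsv=cv2.cvtColor(im,cv2.COLOR_BGR2HSV)
    m=((hsv[...,0]>95)&(hsv[...,0]<125)&(hsv[...,1]>25)&(hsv[...,1]<110)&(hsv[...,2]>90)).astype(np.uint8)
    if n=="side":
        m[:, :160]=0;m[:,290:]=0;m[:125]=0;m[230:]=0
        m=cv2.morphologyEx(m,cv2.MORPH_CLOSE,np.ones((1,15)))
        for c in cv2.findContours(m,0,2)[0]:
            if cv2.contourArea(c)>100:
                x=c[:,0,0];a=c[x.argmin(),0];b=c[x.argmax(),0];print(a,b,cast(n,a,.012).round(3),cast(n,b,.012).round(3))
im=cv2.imread("pics/side0.png")
cv2.imwrite("pics/crop1.png",cv2.resize(im[220:320,180:300],None,fx=6,fy=6,interpolation=2))
E
```

```text
scene [286.8 229.7] 22 [ 0.4719 -0.0056  0.014 ]
scene [255.5 243.7] 48 [0.4863 0.0809 0.014 ]
scene [215.3 257. ] 48 [0.5141 0.1753 0.014 ]
scene [202.5 296.9] 22 [0.4465 0.2555 0.014 ]
scene [197.  299.9] 35 [0.4477 0.2679 0.014 ]
scene [150.6 308.4] 59 [0.4906 0.3487 0.014 ]
side [217.9 186.6] 24 [0.4821 0.0889 0.014 ]
side [214.7 207.8] 34 [0.4678 0.0005 0.014 ]
```

View pics/crop1.png

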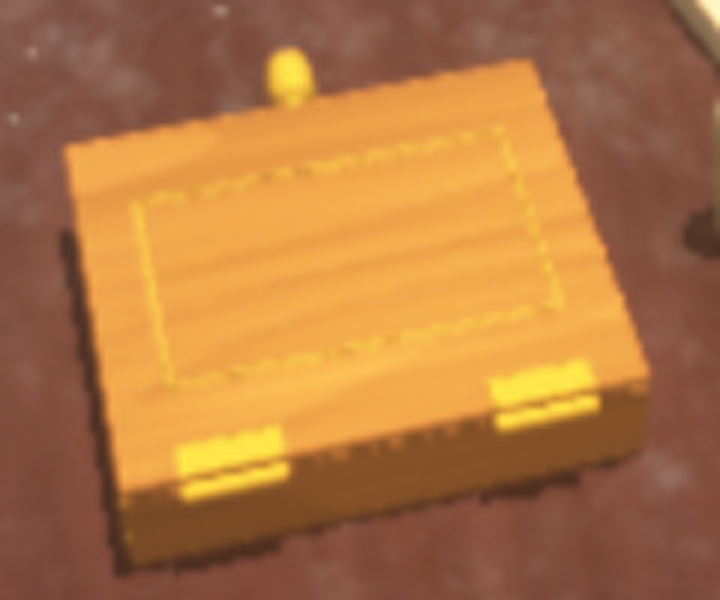

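The crop shows the lid-top corners at about (65,148), (532,62), (648,378) and (122,492), and the knob at (290,75).

```bash
python3 - <<'E'
from h import *
P=[cast("side",(180+x/6-.4,220+y/6-.4),.047)[:2] for x,y in[(65,148),(532,62),(648,378),(122,492)]]
P=np.array(P);print(P.round(4))
L=np.array([[-94,82],[94,82],[94,-78],[-94,-78]])/1e3
# chest: y out of mouth (world +y-ish) ; x = y x z
for S in(1,):
    # try both orders
    a=P-P.mean(0);b=L-L.mean(0)
    H=b.T@a;th=np.arctan2(H[0,1]-H[1,0],H[0,0]+H[1,1])
    R=np.array([[np.cos(th),-np.sin(th)],[np.sin(th),np.cos(th)]])
    t=P.mean(0)-R@L.mean(0);print("th",th,"o",t,"res",((R@L.T).T+t-P).round(4).tolist())
    kn=R@[0,.112]+t;print("knob",kn,cast("side",(180+290/6,220+75/6),.026), "mouth dir",R@[0,1])
im=cv2.imread("pics/side0.png")
cv2.imwrite("pics/crop2.png",cv2.resize(im[125:225,170:290],None,fx=6,fy=6,interpolation=2))
E
```

```text
[[ 0.4052 -0.1521]
 [ 0.5913 -0.134 ]
 [ 0.6062 -0.2907]
 [ 0.4226 -0.3095]]
th 0.10076967447709603 o [ 0.50656348 -0.22356733] res [[-0.0004, 0.0007], [0.0005, 0.0014], [0.0017, -0.001], [-0.0017, -0.0011]]
knob [ 0.49529637 -0.1121355 ] [ 0.49597692 -0.1078775   0.026     ] mouth dir [-0.10059922  0.99492703]
```

View pics/crop2.png

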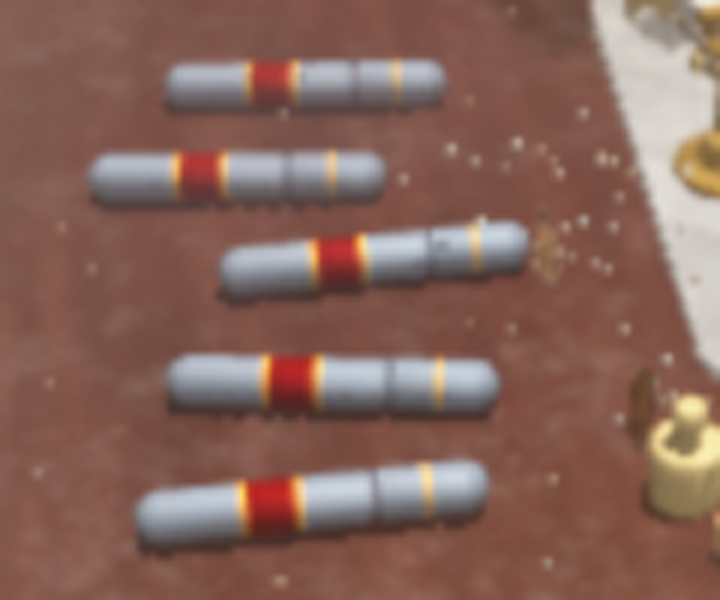

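The crop shows five tubes whose axis ends lie at roughly (138,520)-(488,488), (168,382)-(499,386), (221,272)-(529,247), (91,180)-(385,178) and (167,86)-(445,84).

```bash
cat >> h.py <<'E'
TH=.1008;O=np.array([.5066,-.2236])
CR=np.array([[np.cos(TH),-np.sin(TH)],[np.sin(TH),np.cos(TH)]])
def w2c(p):return (CR.T@(np.array(p)[:2]-O))*1e3
def c2w(p):return CR@(np.array(p)/1e3)+O
E
python3 - <<'E'
from h import *
for a,b in[((138,520),(488,488)),((168,382),(499,386)),((221,272),(529,247)),((91,180),(385,178)),((167,86),(445,84))]:
    p,q=[cast("side",(170+u/6-.4,125+v/6-.4),.013)for u,v in(a,b)]
    m=(p+q)/2;d=q-p;print("mid w",m[:2].round(3),"len",np.linalg.norm(d).round(3),"chest",w2c(m).round(1),"yaw rel",round(np.arctan2(d[1],d[0])-TH,3),"ends",w2c(p).round(0),w2c(q).round(0))
for n,px in(("punch",(303,258)),("weight",(285,205)),("box",(306,225))):
    print(n,cast("side",px,0).round(3),w2c(cast("side",px,0)).round())
o=sensors.get_obs();k=c2w([0,112]);print("knob",k,"d mm",(k-o["tcp_pos"][:2])*1e3)
R=Rn.from_quat(o["ee_rot"]).as_matrix();print(R[:,0],R[:,1],"yaw need",TH-np.arctan2(R[1,1],R[0,1]))
E
```

```text
mid w [ 0.487 -0.005] len 0.157 chest [  2.5 219.8] yaw rel -0.118 ends [-76. 229.] [ 81. 211.]
mid w [0.502 0.078] len 0.158 chest [ 25.8 300.6] yaw rel -0.272 ends [-51. 322.] [102. 279.]
mid w [0.532 0.174] len 0.158 chest [ 64.8 393.1] yaw rel -0.118 ends [-13. 402.] [143. 384.]
mid w [0.465 0.257] len 0.157 chest [  7.1 482.2] yaw rel -0.242 ends [-69. 501.] [ 84. 463.]
mid w [0.508 0.344] len 0.157 chest [ 58.3 565.1] yaw rel -0.242 ends [-18. 584.] [135. 546.]
punch [ 0.666 -0.193 -0.   ] [162.  14.]
weight [ 0.661 -0.002  0.   ] [176. 205.]
box [ 0.7   -0.087  0.   ] [206. 117.]
knob [ 0.49532951 -0.11216851] d mm [282.44938712 501.45379929]
[9.44801080e-01 3.27644411e-01 2.43192810e-04] [ 0.32764435 -0.94479968 -0.00165804] yaw need 1.3377866310117525
```

```bash
python3 -m pendant '{"grip":[0,0,0,0,0,0,0,0,0,0],"translation":[[28,50,0],[56,100,0],[85,150,0],[113,200,0],[141,250,0],[169,300,0],[197,350,0],[226,400,0],[254,450,0],[282,501,0]],"yaw":[0.134,0.268,0.401,0.535,0.669,0.803,0.937,1.07,1.204,1.338]}'; python3 -m pendant '{"grip":[0,0,0,0,0,0,0,0,0,0],"translation":[[0,0,0],[0,0,0],[0,0,0],[0,0,0],[0,0,0],[0,0,-30],[0,0,-60],[0,0,-60],[0,0,-60],[0,0,-60]],"yaw":[0,0,0,0,0,0,0,0,0,0]}'
python3 - <<'E'
from h import *
o=sensors.get_obs();print(o["tcp_pos"],o["ee_rot"],o["joints"])
im=imaging.camera("wrist");cv2.imwrite("pics/w1.png",im)
im=imaging.camera("side");cv2.imwrite("pics/s1.png",im)
E
```

```text
clock: 1.1
tcp_pos: [0.4589, -0.1765, 0.2223]
ee_rot: [0.669, 0.744, 0.0, 0.0]
contact_force: [1.1, -0.7, -0.4]
finger_gap: 0.999
grip_force: 0.0
clock: 2.1
tcp_pos: [0.4593, -0.1795, 0.1643]
ee_rot: [0.671, 0.742, 0.0, 0.001]
contact_force: [-0.0, -0.2, 0.0]
finger_gap: 0.998
grip_force: 0.0
[ 0.45929848 -0.17952861  0.1642714 ] [6.70772724e-01 7.41661594e-01 1.90033550e-04 1.41322738e-03] [-6.02983622e-01 -6.73429466e-02  2.00347684e+00  4.27493849e-06
  1.20260687e+00 -7.03279289e-01]
```

View pics/w1.png

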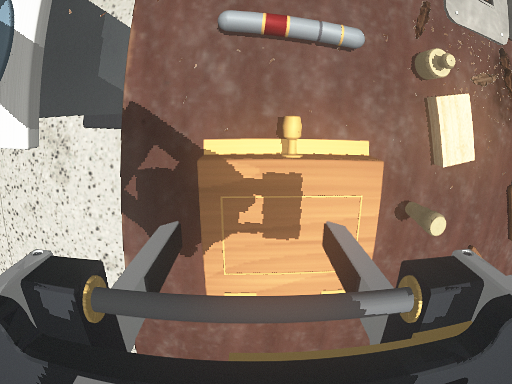

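The wrist view shows the knob barrel at (291,127) and the lid's front edge from (198,159) to (384,161).

```bash
python3 - <<'E'
from h import *
o=sensors.get_obs();P=(o["tcp_pos"],o["ee_rot"])
for n,px,z in(("knob",(291.5,127),.034),("lidL",(198,159),.047),("lidR",(384,161),.047),("sillL",(204,139),.0),("sillR",(368,141),.0)):
    w=cast("wrist",px,z,P);print(n,w.round(4),w2c(w).round(1))
R=Rn.from_quat(o["ee_rot"]).as_matrix();print("yaw need",TH-np.arctan2(R[1,1],R[0,1]))
k=c2w([0,112]);print("d mm",(k-o["tcp_pos"][:2])*1e3)
E
```

```text
knob [ 0.493  -0.1103  0.034 ] [ -2.1 114.1]
lidL [ 0.4059 -0.1492  0.047 ] [-92.7  84.2]
lidR [ 0.5909 -0.1305  0.047 ] [93.3 84.2]
sillL [ 0.4032 -0.1339  0.    ] [-93.9  99.6]
sillR [ 0.5892 -0.1147  0.    ] [ 93.2 100.1]
yaw need 3.9052872493866575e-05
d mm [35.97064969 67.13286982]
```

```bash
sed -i 's/O=np.array(\[.5066,-.2236\])/O=np.array([.5063,-.2221])/' h.py
python3 -m pendant '{"grip":[0,0,0,0,0,0,0,0,0,0],"translation":[[18,34,0],[36,68,0],[36,68,0],[36,68,-40],[36,68,-80],[36,68,-110],[36,68,-130],[36,68,-140],[36,68,-140],[36,68,-140]],"yaw":[0,0,0,0,0,0,0,0,0,0]}'; python3 -m pendant '{"grip":[0.6,0.75,1,1,1,1,1,1,1,1],"translation":[[0,0,0],[0,0,0],[0,0,0],[0,0,0],[0,0,0],[0,0,0],[0,0,0],[0,0,0],[0,0,0],[0,0,0]],"yaw":[0,0,0,0,0,0,0,0,0,0]}'
python3 - <<'E'
from h import *
o=sensors.get_obs();print(o["tcp_pos"],w2c(o["tcp_pos"]))
# arc: knob grasp shifts for lid angle th, world mm
r=190.5;a0=np.arctan2(26-40,190)
for th in np.arange(0,2.06,.1):
    y=r*(np.cos(a0+th)-np.cos(a0));z=r*(np.sin(a0+th)-np.sin(a0))
    w=CR@[0,y];print(round(th,2),[int(round(w[0])),int(round(w[1])),int(round(z))])
E
```

```text
clock: 3.2
tcp_pos: [0.4954, -0.1113, 0.0237]
ee_rot: [0.671, 0.742, 0.0, 0.001]
contact_force: [0.5, 0.4, 0.2]
finger_gap: 1.002
grip_force: 0.0
clock: 4.2
tcp_pos: [0.4933, -0.1106, 0.0222]
ee_rot: [0.67, 0.742, -0.001, -0.001]
contact_force: [-1.2, -2.2, 5.6]
finger_gap: 0.194
grip_force: 30.0
[ 0.49332362 -0.11060202  0.02224033] [ -1.69053691 112.2378217 ]
0.0 [0, 0, 0]
0.1 [0, 0, 19]
0.2 [0, -1, 38]
0.3 [0, -4, 57]
0.4 [1, -9, 75]
0.5 [2, -16, 93]
0.6 [3, -25, 110]
0.7 [4, -35, 126]
0.8 [5, -47, 141]
0.9 [6, -61, 154]
1.0 [8, -75, 166]
1.1 [9, -91, 177]
1.2 [11, -108, 186]
1.3 [13, -125, 193]
1.4 [14, -143, 199]
1.5 [16, -162, 203]
1.6 [18, -181, 204]
1.7 [20, -200, 204]
1.8 [22, -218, 202]
1.9 [24, -237, 198]
2.0 [26, -255, 193]
```

```bash

python3 -m pendant '{"grip":[1,1,1,1,1,1,1,1,1,1],"translation":[[0,0,19],[0,-1,38],[0,-4,57],[1,-9,75],[2,-16,93],[3,-25,110],[4,-35,126],[5,-47,141],[6,-61,154],[8,-75,166]],"yaw":[0,0,0,0,0,0,0,0,0,0]}'; python3 -m pendant '{"grip":[1,1,1,1,1,1,1,1,1,1],"translation":[[1,-16,11],[3,-33,20],[5,-50,27],[6,-68,33],[8,-87,37],[10,-106,38],[12,-125,38],[14,-143,36],[16,-162,32],[18,-180,27]],"yaw":[0,0,0,0,0,0,0,0,0,0]}'
python3 - <<'E'
from h import *
o=sensors.get_obs();print(o["tcp_pos"],w2c(o["tcp_pos"]),o["contact_force"])
cv2.imwrite("pics/s2.png",cv2.resize(imaging.camera("side")[100:340,100:400],None,fx=2,fy=2))
E
```

```text
clock: 5.2
tcp_pos: [0.5014, -0.1861, 0.1886]
ee_rot: [0.67, 0.742, -0.001, -0.002]
contact_force: [-7.2, -1.3, -5.5]
finger_gap: 0.194
grip_force: 30.0
clock: 6.2
tcp_pos: [0.5212, -0.3678, 0.2159]
ee_rot: [0.671, 0.742, -0.0, 0.001]
contact_force: [-0.4, 0.4, -1.0]
finger_gap: 0.003
grip_force: 0.0
[ 0.52121948 -0.36781706  0.21587242] [   0.18032652 -146.47873027] [-0.36545578  0.40743016 -0.95048469]
```

View pics/s2.png

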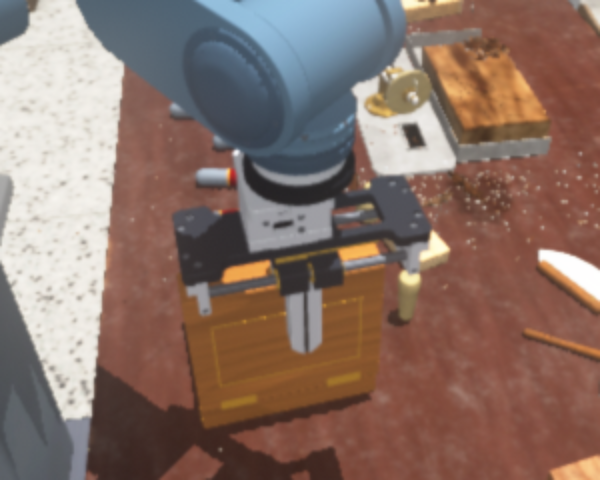

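The picture shows the grip slipped: the closed fingers now stand behind the lid, which is about upright. I'll rise clear and look.

```bash

python3 -m pendant '{"grip":[1,1,1,1,1,1,1,1,1,1],"translation":[[0,0,20],[0,0,40],[0,0,70],[0,0,100],[0,0,100],[-5,50,100],[-10,100,100],[-15,150,100],[-20,200,100],[-20,200,100]],"yaw":[0,0,0,0,0,0,0,0,0,0]}'
python3 - <<'E'
from h import *
o=sensors.get_obs();print(o["tcp_pos"],w2c(o["tcp_pos"]),o["contact_force"])
im=np.hstack([imaging.camera("side")[120:340,130:380],imaging.camera("wrist")[84:304,100:400]])
cv2.imwrite("pics/s3.png",cv2.resize(im,(800,320)))
E
```

```text
clock: 7.25
tcp_pos: [0.5002, -0.1611, 0.3149]
ee_rot: [0.668, 0.744, 0.001, -0.0]
contact_force: [0.7, 0.4, 1.0]
finger_gap: 0.006
grip_force: 0.0
[ 0.50017979 -0.16114127  0.31493616] [4.50944626e-02 6.12651733e+01] [0.73668012 0.35406057 1.03377915]
```

View pics/s3.png

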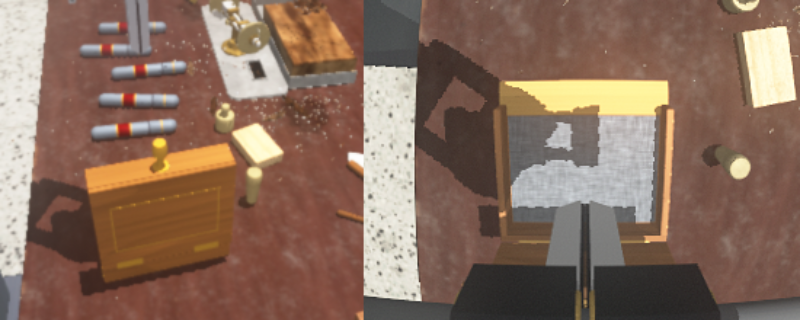

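The side view shows the lid near upright with nothing disturbed, and the wrist view shows the open chest. I'll push the lid to its stop from the front with closed fingers.

```bash

python3 -m pendant '{"grip":[1,1,1,1,1,1,1,1,1,1],"translation":[[0,0,-50],[0,0,-100],[0,0,-118],[4,-40,-118],[8,-75,-118],[10,-95,-118],[12,-115,-118],[13,-130,-118],[14,-140,-118],[15,-148,-118]],"yaw":[0,0,0,0,0,0,0,0,0,0]}'
python3 -m pendant '{"grip":[1,1,1,1,1,1,1,1,1,1],"translation":[[0,-3,0],[1,-6,0],[1,-9,0],[1,-12,0],[1,-15,0],[2,-17,0],[2,-19,0],[2,-19,0],[2,-19,0],[2,-19,0]],"yaw":[0,0,0,0,0,0,0,0,0,0]}'
python3 - <<'E'
from h import *
o=sensors.get_obs();print(o["tcp_pos"],w2c(o["tcp_pos"]),o["contact_force"])
E
```

```text
clock: 8.35
tcp_pos: [0.5153, -0.3139, 0.197]
ee_rot: [0.67, 0.742, -0.0, -0.001]
contact_force: [0.1, 1.2, -1.3]
finger_gap: 0.005
grip_force: 0.6
clock: 9.35
tcp_pos: [0.5168, -0.323, 0.1973]
ee_rot: [0.669, 0.743, 0.006, -0.009]
contact_force: [-6.5, 30.4, 14.2]
finger_gap: 0.004
grip_force: 15.9
[ 0.51682376 -0.32296539  0.19730327] [   0.32031909 -101.41239831] [-6.49264627 30.37646409 14.16106283]
```

```bash

python3 -m pendant '{"grip":[1,1,0.5,0,0,0,0,0,0,0],"translation":[[-2,20,0],[-6,60,0],[-11,110,0],[-16,158,0],[-21,206,0],[-26,254,0],[-30,300,0],[-35,348,0],[-37,366,0],[-37,366,0]],"yaw":[0,0,0,0,0,0,0,0,0,0]}'
cat >> h.py <<'E'
def wt(name="wrist",save=None):
    o=sensors.get_obs();im=imaging.camera(name)
    if save:cv2.imwrite(save,im)
    h,s,v=cv2.split(cv2.cvtColor(im,cv2.COLOR_BGR2HSV))
    m=((h>100)&(h<130)&(s>25)&(s<100)&(v>80)).astype(np.uint8)
    red=(((h<6)|(h>170))&(s>170)&(v>90)).astype(np.uint8)
    m=cv2.morphologyEx(m|red,cv2.MORPH_CLOSE,np.ones((7,7)));m=cv2.morphologyEx(m,cv2.MORPH_OPEN,np.ones((3,3)))
    P=(o["tcp_pos"],o["ee_rot"])
    for c in cv2.findContours(m,0,2)[0]:
        mk=np.zeros_like(m);cv2.drawContours(mk,[c],-1,1,-1)
        if cv2.contourArea(c)<150 or (mk&red).sum()<8:continue
        pt=c[:,0].astype(float);vx,vy,x0,y0=cv2.fitLine(c,2,0,.01,.01).ravel()
        t=(pt-[x0,y0])@[vx,vy]
        e=[w2c(cast(name,(x0+vx*k,y0+vy*k),.013,P)) for k in(t.min(),t.max())]
        if e[0][0]>e[1][0]:e=e[::-1]
        d=e[1]-e[0];print("mid",((e[0]+e[1])/2).round(1),"len",np.linalg.norm(d).round(0),"rel",round(np.arctan2(d[1],d[0]),3),"ends",e[0].round(),e[1].round())
    print("tcp chest",w2c(o["tcp_pos"]).round(1),"z",round(o["tcp_pos"][2]*1e3,1),"F",o["contact_force"].round(1))
E
python3 -c "
from h import *
wt('wrist','pics/w2.png');wt('side','pics/s4.png')"
```

```text
clock: 10.35
tcp_pos: [0.4804, 0.0355, 0.198]
ee_rot: [0.669, 0.743, 0.0, 0.001]
contact_force: [0.5, 1.2, -0.8]
finger_gap: 0.65
grip_force: 0.0
tcp chest [1.000e-01 2.589e+02] z 198.0 F [ 0.5  1.2 -0.8]
tcp chest [  0.3 257.5] z 198.0 F [ 1.  -0.1  0. ]
```

View pics/w2.png

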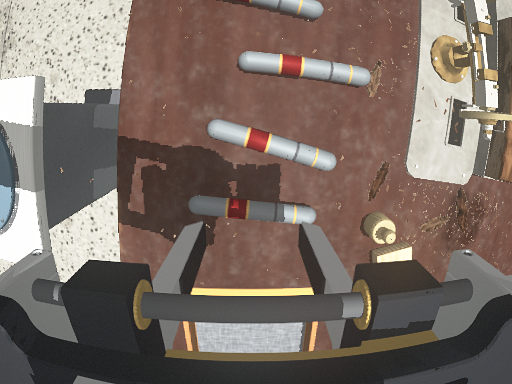

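The wrist view shows T1 from (190,203) to (315,214), T2 from (209,127) to (335,162) and T3 from (239,60) to (370,79). I'll check the colours to fix the mask.

```bash
python3 - <<'E'
from h import *
hsv=cv2.cvtColor(cv2.imread("pics/w2.png"),cv2.COLOR_BGR2HSV)
for x,y in[(222,206),(205,203),(270,210),(228,131),(280,147),(258,139),(237,208),(160,200),(180,100),(250,180)]:print(x,y,hsv[y,x])
o=sensors.get_obs();P=(o["tcp_pos"],o["ee_rot"])
for a,b in[((190,203),(315,214)),((209,127),(335,162)),((239,60),(370,79))]:
    e=[w2c(cast("wrist",p,.013,P)) for p in(a,b)];print(((e[0]+e[1])/2).round(1),e[0].round(),e[1].round())
E
```

```text
222 206 [100   7 110]
205 203 [100  13 114]
270 210 [ 90   5 107]
228 131 [ 96  12 221]
280 147 [ 99   8 236]
258 139 [  0 158 200]
237 208 [  0 169 163]
160 200 [ 9 86 71]
180 100 [  8  95 123]
250 180 [ 8 77 73]
[  3.1 220.3] [-75. 227.] [ 81. 213.]
[ 27.  299.6] [-48. 320.] [102. 279.]
[ 65.6 391. ] [-13. 399.] [145. 383.]
```

```bash
sed -i 's/m=((h>100)&(h<130)&(s>25)&(s<100)&(v>80))/m=((s<45)\&(v>75))/; s/(s>170)&(v>90)/(s>125)\&(v>70)/' h.py
python3 -m pendant '{"grip":[0,0,0,0,0,0,0,0,0,0],"translation":[[0,0,-50],[0,0,-100],[0,0,-140],[0,0,-165],[0,0,-174],[1,-10,-174],[2,-20,-174],[3,-30,-174],[4,-40,-174],[5,-50,-174]],"yaw":[0,0,0,0,0,0,0,0,0,0]}'
python3 -m pendant '{"grip":[0,0,0,0,0,0,0,0,0,0],"translation":[[1,-8,0],[2,-16,0],[2,-24,0],[3,-32,0],[4,-40,0],[5,-48,0],[6,-56,0],[6,-60,0],[6,-60,0],[6,-60,0]],"yaw":[0,0,0,0,0,0,0,0,0,0]}'
python3 -c "
from h import *
wt('wrist','pics/w3.png');wt('side','pics/s5.png')"
```

```text
clock: 11.45
tcp_pos: [0.4863, -0.0179, 0.0244]
ee_rot: [0.671, 0.742, 0.0, 0.001]
contact_force: [-0.8, 0.3, 0.0]
finger_gap: 1.003
grip_force: 0.0
clock: 12.45
tcp_pos: [0.4914, -0.0765, 0.0234]
ee_rot: [0.671, 0.742, -0.0, -0.0]
contact_force: [0.3, 0.6, 0.5]
finger_gap: 1.0
grip_force: 0.0
mid [  4. 105.] len 253.0 rel 0.008 ends [-122.  104.] [130. 106.]
mid [ 56.1 286.3] len 97.0 rel -0.07 ends [  8. 290.] [104. 283.]
tcp chest [ -0.2 146.4] z 23.4 F [0.3 0.6 0.5]
mid [-175.3 -167.8] len 79.0 rel 0.683 ends [-206. -193.] [-145. -143.]
mid [ 230.2 -185.9] len 42.0 rel -0.443 ends [ 211. -177.] [ 249. -195.]
mid [ 18.7 288. ] len 405.0 rel 1.424 ends [-11.  88.] [ 48. 488.]
mid [ 292.7 1496.5] len 2999.0 rel -1.116 ends [-366. 2844.] [951. 149.]
tcp chest [ -0.2 146.5] z 23.4 F [0.6 0.1 0.2]
```

View pics/w3.png

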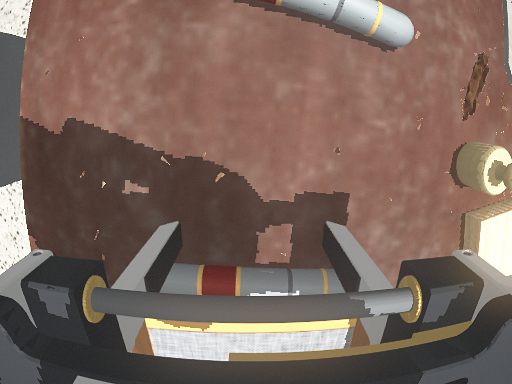

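The wrist view shows T1 held square by both fingers, with its red band at (220,280) and brass ring at (325,282); the fingers hide its ends.

```bash
python3 - <<'E'
from h import *
q=sensors.get_obs()
P3=(q["tcp_pos"],q["ee_rot"])
for p in((220,280),(325,282)):print("now",w2c(cast("wrist",p,.021,P3)).round(1))
P2=(np.array([*c2w([.1,258.9]),.198]),P3[1])
for n,p in(("T2red",(258,139)),("T1red",(237,208)),("T2ring",(317,157)),("T1ring",(296,213))):print(n,w2c(cast("wrist",p,.018,P2)).round(1))
E
```

```text
now [-19.6 120.8]
now [ 49.2 118.2]
T2red [  8.2 308.3]
T1red [-16.7 225.3]
T2ring [ 78.  288.1]
T1ring [ 55.3 218.8]
```

```bash

python3 -m pendant '{"grip":[0,0,0,0,0,0,0,0,0,0],"translation":[[1,-10,2],[2,-20,2],[3,-30,2],[4,-38,2],[5,-46,2],[5,-54,2],[6,-62,2],[7,-71,2],[8,-80,2],[9,-90,2]],"yaw":[0,0,0,0,0,0,0,0,0,0]}'
python3 -m pendant '{"grip":[0,0,0,0,0,0,0,0,0,0],"translation":[[1,-12,0],[2,-24,0],[4,-36,0],[5,-48,0],[6,-60,0],[7,-70,0],[8,-80,0],[8,-86,0],[9,-90,0],[9,-91,0]],"yaw":[0,0,0,0,0,0,0,0,0,0]}'
python3 -c "
from h import *
wt('wrist','pics/w4.png')"
```

```text
clock: 13.55
tcp_pos: [0.5005, -0.1673, 0.0254]
ee_rot: [0.67, 0.742, -0.0, -0.0]
contact_force: [1.0, -0.1, 0.5]
finger_gap: 1.0
grip_force: 0.0
clock: 14.55
tcp_pos: [0.5096, -0.2579, 0.0255]
ee_rot: [0.671, 0.742, 0.0, -0.0]
contact_force: [-0.0, 0.9, -0.2]
finger_gap: 0.999
grip_force: 0.2
mid [  9.  -53.6] len 255.0 rel -0.317 ends [-112.  -14.] [130. -93.]
tcp chest [ -0.4 -35.9] z 25.5 F [-0.   0.9 -0.2]
```

```bash

python3 -m pendant '{"grip":[0,0,0,0.3,0.6,1,1,1,1,1],"translation":[[-4,40,1],[-9,88,1],[-14,136,5],[-19,185,50],[0,210,90],[30,240,95],[60,270,95],[90,300,95],[105,318,95],[105,318,95]],"yaw":[0,0,0,0,0,0,0,-0.13,-0.272,-0.272]}'
python3 -m pendant '{"grip":[1,1,1,1,1,1,1,1,1,1],"translation":[[0,0,0],[0,0,0],[0,0,0],[0,0,0],[0,0,0],[0,0,0],[0,0,0],[0,0,0],[0,0,0],[0,0,0]],"yaw":[0,0,0,0,0,0,0,0,0,0]}'
python3 -c "
from h import *
wt('wrist','pics/w5.png')"
```

```text
clock: 15.6
tcp_pos: [0.6155, 0.0629, 0.1205]
ee_rot: [0.764, 0.645, 0.0, 0.0]
contact_force: [0.2, -0.1, 0.4]
finger_gap: 0.443
grip_force: 0.0
clock: 16.6
tcp_pos: [0.6145, 0.0605, 0.1204]
ee_rot: [0.765, 0.644, 0.0, 0.0]
contact_force: [0.6, 0.5, 0.2]
finger_gap: 0.009
grip_force: 0.0
mid [ 24.5 301.9] len 162.0 rel -0.256 ends [-54. 322.] [103. 281.]
mid [ 63.5 396.7] len 162.0 rel -0.099 ends [-17. 405.] [144. 389.]
mid [  5.6 488.8] len 164.0 rel -0.239 ends [-74. 508.] [ 85. 469.]
tcp chest [136.1 270.3] z 120.4 F [0.6 0.5 0.2]
```

View pics/w5.png

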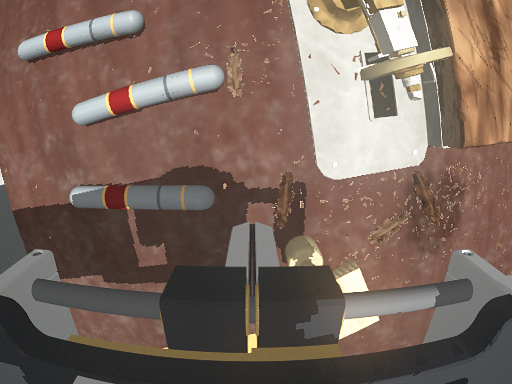

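The wrist view shows T2 ahead of the closed fingers, with its cap end at (214,197), and the weight is clear of them. I'll poke T2 along its axis.

```bash

python3 -m pendant '{"grip":[1,1,1,1,1,1,1,1,1,1],"translation":[[0,2,-40],[0,2,-75],[0,2,-94],[0,2,-94],[-7,3,-94],[-13,4,-94],[-17,5,-94],[-21,6,-94],[-25,6,-94],[-29,7,-94]],"yaw":[0,0,0,0,0,0,0,0,0,0]}'
python3 -m pendant '{"grip":[1,1,1,1,1,1,1,1,1,1],"translation":[[-4,1,0],[-8,1,0],[-12,2,0],[-15,2,0],[-18,2,0],[-18,2,0],[-10,0,0],[0,-2,0],[10,-4,40],[10,-4,90]],"yaw":[0,0,0,0,0,0,0,0,0,0]}'
python3 -c "
from h import *
wt('wrist','pics/w6.png')"
```

```text
clock: 17.65
tcp_pos: [0.587, 0.0672, 0.028]
ee_rot: [0.765, 0.644, 0.002, 0.002]
contact_force: [2.6, -1.1, 7.5]
finger_gap: 0.007
grip_force: 4.0
clock: 18.65
tcp_pos: [0.5937, 0.0632, 0.114]
ee_rot: [0.765, 0.644, -0.003, -0.003]
contact_force: [0.9, -0.2, 0.0]
finger_gap: 0.002
grip_force: 0.0
mid [ 18.3 303.8] len 161.0 rel -0.258 ends [-60. 324.] [ 96. 283.]
mid [ 63.4 396.4] len 162.0 rel -0.101 ends [-17. 405.] [144. 388.]
mid [  5.4 488.8] len 165.0 rel -0.25 ends [-74. 509.] [ 85. 468.]
tcp chest [115.6 275.1] z 114.0 F [ 0.9 -0.2  0. ]
```

Poking with the tapered finger backs moved T2 only 7 mm and pushed the finger up. I'll turn the gripper a quarter so the flat finger sides do the poking, and poke all the tubes that need it.

```bash

python3 -m pendant '{"grip":[1,1,1,1,1,1,1,1,1,1],"translation":[[2,3,0],[2,3,0],[2,3,0],[2,3,0],[2,3,0],[2,3,0],[2,3,0],[2,3,0],[2,3,0],[2,3,0]],"yaw":[-0.148,-0.296,-0.444,-0.592,-0.74,-0.888,-1.036,-1.184,-1.332,-1.48]}'
python3 -m pendant '{"grip":[1,1,1,1,1,1,1,1,1,1],"translation":[[0,0,-40],[0,0,-75],[0,0,-91],[0,0,-91],[-4,0,-91],[-8,1,-91],[-12,2,-91],[-16,3,-91],[-20,4,-91],[-24,5,-91]],"yaw":[-0.09,-0.09,-0.09,-0.09,-0.09,-0.09,-0.09,-0.09,-0.09,-0.09]}'
python3 -c "
from h import *
wt('wrist','pics/w7.png')
o=sensors.get_obs();print(o['joints'].round(2))"
```

```text
clock: 19.7
tcp_pos: [0.5969, 0.0665, 0.1153]
ee_rot: [0.999, -0.043, -0.001, -0.0]
contact_force: [-0.3, 0.1, -0.4]
finger_gap: 0.002
grip_force: 0.0
clock: 20.7
tcp_pos: [0.5734, 0.0715, 0.0259]
ee_rot: [0.996, -0.085, 0.0, -0.0]
contact_force: [0.9, -0.5, 0.0]
finger_gap: 0.007
grip_force: 0.2
mid [ 18.8 293.3] len 518.0 rel 1.244 ends [-64.  48.] [102. 539.]
tcp chest [ 96.3 285.4] z 25.9 F [ 0.9 -0.5  0. ]
[-0.07  0.34  1.85  0.    0.96  1.67]
```

View pics/w7.png

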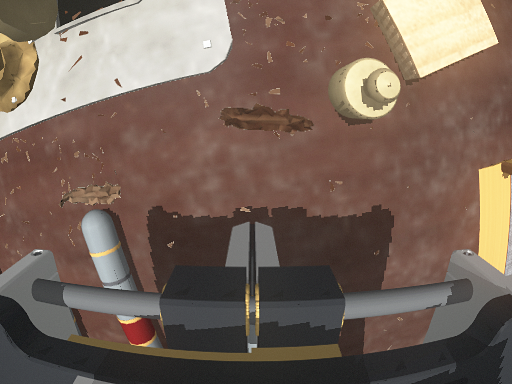

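The view shows T2's neighbour (T3) at left, its cap end at (95,218), and nothing near the closed fingers. The flat side pushes T2 cleanly at under 1 N.

```bash

python3 -m pendant '{"grip":[1,1,1,1,1,1,1,1,1,1],"translation":[[-4,1,0],[-8,2,0],[-11,2,0],[-11,2,0],[5,0,0],[20,-2,20],[35,20,60],[50,60,60],[65,105,60],[69,107,60]],"yaw":[0,0,0,0,0,0,0,0.05,0.1,0.16]}'
python3 -c "
from h import *
wt('wrist','pics/w8.png');wt('side','pics/s8.png');wt('scene','pics/c8.png')"
```

```text
clock: 21.75
tcp_pos: [0.6434, 0.1827, 0.086]
ee_rot: [1.0, -0.002, 0.001, -0.001]
contact_force: [0.3, -0.9, 0.2]
finger_gap: 0.001
grip_force: 0.0
mid [ 29.7 392.6] len 714.0 rel 1.445 ends [-15.  38.] [ 75. 747.]
tcp chest [177.1 389. ] z 86.0 F [ 0.3 -0.9  0.2]
mid [ -0.7 306. ] len 158.0 rel -0.212 ends [-78. 323.] [ 76. 289.]
mid [ 33.6 431.9] len 239.0 rel -0.495 ends [-72. 489.] [139. 375.]
mid [ 57.5 560.5] len 153.0 rel -0.26 ends [-16. 580.] [131. 541.]
mid [-450.   758.6] len 1995.0 rel -1.319 ends [-698. 1725.] [-202. -207.]
mid [ 473.6 1066.3] len 2223.0 rel -1.327 ends [ 205. 2145.] [742. -12.]
mid [-345.4 2311.4] len 289.0 rel -0.563 ends [-468. 2389.] [-223. 2234.]
tcp chest [176.9 387.3] z 85.6 F [-0.3 -0.6  0. ]
mid [ 56.4 566.3] len 166.0 rel -0.23 ends [-24. 585.] [137. 547.]
mid [  4.5 485. ] len 164.0 rel -0.233 ends [-75. 504.] [ 84. 466.]
mid [ 60.4 393.4] len 165.0 rel -0.145 ends [-21. 405.] [142. 381.]
mid [ -5.  309.6] len 159.0 rel -0.188 ends [-83. 325.] [ 73. 295.]
mid [-3.5 -3.2] len 198.0 rel 0.83 ends [-70. -76.] [63. 70.]
tcp chest [176.1 386. ] z 85.2 F [0.2 0.5 0.7]
```

View pics/s8.png

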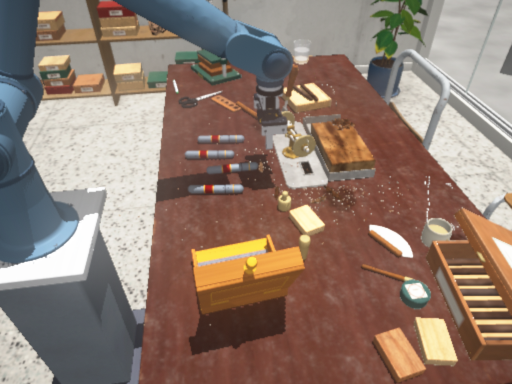

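The side view shows T2 now at (215,189) and centred, with the other tubes unmoved and the lid open. The scene camera reads all the tubes well. Next is T3.

```bash

python3 -m pendant '{"grip":[1,1,1,1,1,1,1,1,1,1],"translation":[[0,-2,-40],[0,-2,-60],[-8,-2,-60],[-16,-2,-60],[-22,-2,-60],[-28,-2,-60],[-34,-2,-60],[-40,-2,-60],[-46,-2,-60],[-52,-2,-60]],"yaw":[0,0,0,0,0,0,0,0,0,0]}'
python3 -c "
from h import *
wt('scene','pics/c9.png')"
```

```text
clock: 22.9
tcp_pos: [0.5901, 0.1765, 0.0256]
ee_rot: [1.0, -0.005, 0.0, -0.0]
contact_force: [0.9, 0.2, -0.4]
finger_gap: 0.001
grip_force: 0.2
mid [ 56.4 566.3] len 166.0 rel -0.231 ends [-24. 585.] [137. 547.]
mid [  4.9 484.7] len 165.0 rel -0.236 ends [-75. 504.] [ 85. 465.]
mid [ -4.9 310.2] len 160.0 rel -0.202 ends [-83. 326.] [ 74. 294.]
mid [257.5 444.9] len 491.0 rel 0.792 ends [ 85. 270.] [430. 619.]
mid [-3.4 -3.2] len 198.0 rel 0.83 ends [-70. -76.] [63. 70.]
tcp chest [123.5 388.1] z 25.6 F [ 0.9  0.2 -0.4]
```

```bash

python3 -m pendant '{"grip":[1,1,1,1,1,1,1,1,1,1],"translation":[[-6,0,0],[-12,0,0],[-18,0,0],[-24,0,0],[-29,0,0],[-33,0,0],[-25,0,0],[0,0,5],[30,-10,60],[50,-20,100]],"yaw":[0,0,0,0,0,0,0,0,0,0]}'
python3 -c "
from h import *
wt('scene','pics/c10.png');wt('side')"
```

```text
clock: 23.95
tcp_pos: [0.6365, 0.1582, 0.1171]
ee_rot: [1.0, -0.005, -0.002, 0.0]
contact_force: [1.4, -0.8, -0.3]
finger_gap: 0.001
grip_force: 0.0
mid [ 56.5 566.5] len 166.0 rel -0.236 ends [-24. 586.] [137. 547.]
mid [  4.5 485. ] len 164.0 rel -0.233 ends [-75. 504.] [ 84. 466.]
mid [ -0.8 397.9] len 161.0 rel -0.052 ends [-81. 402.] [ 80. 394.]
mid [ -4.8 308.8] len 161.0 rel -0.211 ends [-83. 326.] [ 74. 292.]
mid [-3.5 -3.2] len 198.0 rel 0.832 ends [-70. -76.] [63. 70.]
tcp chest [167.8 365.3] z 117.1 F [ 1.4 -0.8 -0.3]
mid [ -3.  301.5] len 154.0 rel -0.242 ends [-78. 320.] [ 72. 283.]
mid [  2.1 396.7] len 156.0 rel -0.109 ends [-75. 405.] [ 80. 388.]
mid [  6.7 481.4] len 154.0 rel -0.22 ends [-68. 498.] [ 82. 465.]
mid [ 57.5 560.5] len 153.0 rel -0.258 ends [-16. 580.] [131. 541.]
mid [-422.1  568.2] len 1616.0 rel -1.288 ends [-648. 1344.] [-197. -207.]
mid [ 512.  1044.9] len 2193.0 rel -1.393 ends [ 318. 2124.] [706. -34.]
mid [-278.5 2251.5] len 509.0 rel -0.724 ends [-469. 2420.] [ -88. 2083.]
tcp chest [176.3 362.9] z 127.9 F [ 3.8 -1.8  5.5]
```

```bash

python3 -m pendant '{"grip":[1,1,1,1,1,0.5,0,0,0,0],"translation":[[0,0,0],[-20,-3,0],[-40,-7,0],[-65,-11,0],[-90,-15,0],[-115,-19,0],[-140,-23,0],[-160,-26,0],[-173,-28,0],[-173,-28,0]],"yaw":[0.148,0.296,0.444,0.592,0.74,0.888,1.036,1.184,1.332,1.48]}'
python3 -m pendant '{"grip":[0,0,0,0,0,0,0,0,0,0],"translation":[[0,0,0],[0,0,0],[0,0,0],[0,0,0],[0,0,0],[0,0,0],[0,0,0],[0,0,0],[0,0,0],[0,0,0]],"yaw":[0.11,0.22,0.22,0.22,0.22,0.22,0.22,0.22,0.22,0.22]}'
python3 -c "
from h import *
wt('wrist','pics/w11.png')
o=sensors.get_obs();R=Rn.from_quat(o['ee_rot']).as_matrix();print('rel yaw',np.arctan2(R[1,1],R[0,1])-TH)"
```

```text
clock: 25.05
tcp_pos: [0.4617, 0.1303, 0.1167]
ee_rot: [0.74, 0.673, -0.001, -0.001]
contact_force: [0.3, 0.5, -0.5]
finger_gap: 0.391
grip_force: 0.0
clock: 26.05
tcp_pos: [0.4634, 0.1303, 0.1174]
ee_rot: [0.664, 0.748, 0.0, 0.0]
contact_force: [-0.9, -0.2, -0.2]
finger_gap: 1.001
grip_force: 0.0
mid [ -3.8 264.5] len 373.0 rel 0.014 ends [-190.  262.] [182. 267.]
mid [  2.5 399.5] len 160.0 rel -0.064 ends [-78. 405.] [ 83. 394.]
mid [  7.2 487.6] len 160.0 rel -0.215 ends [-71. 505.] [ 86. 470.]
tcp chest [ -7.2 355. ] z 117.4 F [-0.9 -0.2 -0.2]
rel yaw 0.018103051189738664
```

```bash

python3 -m pendant '{"grip":[0,0,0,0,0,0,0,0,0,0],"translation":[[5,0,-40],[5,0,-75],[5,0,-91],[6,-8,-91],[7,-16,-91],[7,-24,-91],[8,-32,-91],[9,-40,-91],[10,-50,-91],[11,-60,-91]],"yaw":[0,0,0,0,0,0,0,0,0,0]}'
python3 -m pendant '{"grip":[0,0,0,0,0,0,0,0,0,0],"translation":[[1,-12,0],[2,-24,0],[4,-36,0],[5,-48,0],[6,-60,0],[7,-72,0],[8,-84,0],[10,-96,0],[11,-108,0],[12,-120,0]],"yaw":[0,0,0,0,0,0,0,0,0,0]}'
cat >> h.py <<'E'
def held(z=.021):
    o=sensors.get_obs();im=imaging.camera("wrist");h,s,v=cv2.split(cv2.cvtColor(im,cv2.COLOR_BGR2HSV))
    red=(((h<6)|(h>170))&(s>125)&(v>60)).astype(np.uint8);red[:240]=0
    n,l,st,ce=cv2.connectedComponentsWithStats(red);i=1+st[1:,4].argmax()
    x0=st[i,0]+st[i,2]/2;w=w2c(cast("wrist",(x0,ce[i][1]),z,(o["tcp_pos"],o["ee_rot"])))
    print("band px",x0,ce[i].round(),st[i],"mid x est",(w[0]+19.8).round(1),"tcp",w2c(o["tcp_pos"]).round(1),o["contact_force"].round(1))
E
python3 -c "
from h import *
held();wt('scene')"
```

```text
clock: 27.1
tcp_pos: [0.4746, 0.0694, 0.0267]
ee_rot: [0.664, 0.748, 0.0, 0.0]
contact_force: [0.8, -0.3, 0.5]
finger_gap: 1.001
grip_force: 0.1
clock: 28.1
tcp_pos: [0.4865, -0.0507, 0.0264]
ee_rot: [0.664, 0.748, 0.0, -0.0]
contact_force: [-0.4, 0.9, 0.5]
finger_gap: 1.001
grip_force: 0.0
band px 182.5 [183. 268.] [166 249  33  38 776] mid x est -26.5 tcp [ -2.5 172.6] [-0.4  0.9  0.5]
mid [ 56.5 566.7] len 166.0 rel -0.235 ends [-24. 586.] [137. 547.]
mid [  4.5 485. ] len 164.0 rel -0.235 ends [-75. 504.] [ 84. 466.]
mid [ -1.1 399.7] len 161.0 rel -0.057 ends [-82. 404.] [ 79. 395.]
mid [68.7 62.6] len 369.0 rel 0.449 ends [-97. -17.] [235. 143.]
tcp chest [ -2.2 171.2] z 26.6 F [ 0.5 -0.7  0.5]
```

```bash
python3 -c "
from h import *
im=np.hstack([cv2.resize(imaging.camera('wrist')[180:360],None,fx=.8,fy=.8),cv2.resize(imaging.camera('scene')[140:284,230:400],None,fx=1,fy=1)]);cv2.imwrite('pics/w12.png',cv2.resize(im,None,fx=1.35,fy=1.35))"
```

```text
(no output)
```

View pics/w12.png

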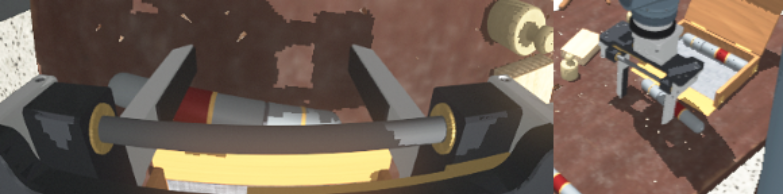

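The wrist crop shows T2 far to the left and skewed, so the knock had hit it. I'll back off and re-measure.

```bash

python3 -m pendant '{"grip":[0,0,0,0,0,0,0,0,0,0],"translation":[[-1,10,0],[-3,30,0],[-6,60,10],[-6,60,50],[-6,60,90],[-6,60,130],[-6,60,130],[-6,60,130],[-6,60,130],[-6,60,130]],"yaw":[0,0,0,0,0,0,0,0,0,0]}'
python3 -c "
from h import *
wt('wrist','pics/w13.png');wt('scene')"
```

```text
clock: 29.3
tcp_pos: [0.4791, 0.0109, 0.1545]
ee_rot: [0.664, 0.748, -0.001, -0.002]
contact_force: [1.1, 0.2, -0.8]
finger_gap: 0.997
grip_force: 0.0
mid [-0.  98.8] len 436.0 rel 0.012 ends [-218.   96.] [218. 102.]
mid [  2.1 400.2] len 159.0 rel -0.048 ends [-78. 404.] [ 82. 396.]
tcp chest [ -3.6 234.5] z 154.5 F [ 1.1  0.2 -0.8]
mid [ 56.5 566.5] len 166.0 rel -0.236 ends [-24. 586.] [137. 547.]
mid [  4.7 485. ] len 164.0 rel -0.237 ends [-75. 504.] [ 84. 466.]
mid [ -1.  398.8] len 161.0 rel -0.054 ends [-81. 403.] [ 79. 394.]
mid [ 18.8 -80.1] len 1142.0 rel -0.819 ends [-371.  337.] [ 409. -497.]
tcp chest [ -3.4 234.4] z 154.7 F [ 0.1 -0.4  1.2]
```

View pics/w13.png

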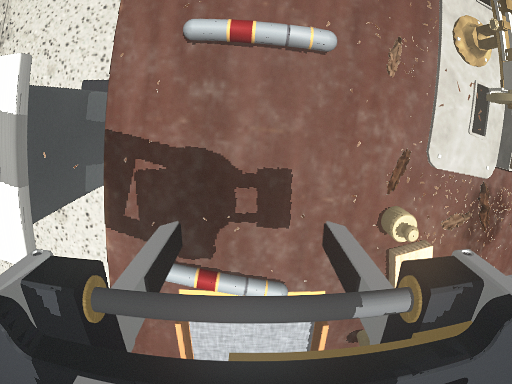

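The view shows T2 near the sill, with its right end at (288,290) and its band at (207,278).

```bash
python3 - <<'E'
from h import *
o=sensors.get_obs();P=(o["tcp_pos"],o["ee_rot"])
r=w2c(cast("wrist",(207,279),.018,P));e=w2c(cast("wrist",(288,291),.013,P));l=w2c(cast("wrist",(172,272),.02,P))
d=(e-r)/np.linalg.norm(e-r);print(r,e,l,np.linalg.norm(e-r),"mid",e-80*d,"rel",np.arctan2(d[1],d[0]),"left",e-160*d)
print(o["joints"].round(2))
E
```

```text
[-53.15708103 125.46367354] [ 43.84566174 107.25675789] [-94.47993068 133.68326326] 98.69662548378786 mid [-34.78133674 122.0146409 ] rel -0.18553617977177606 left [-113.40833521  136.77252391]
[-0.21 -0.09  2.04  0.    1.19 -0.33]
```

```bash

python3 -m pendant '{"grip":[0.5,1,1,1,1,1,1,1,1,1],"translation":[[0,0,0],[0,0,0],[-15,-13,0],[-30,-26,0],[-45,-40,0],[-60,-54,0],[-75,-68,0],[-90,-82,0],[-105,-96,0],[-117,-107,0]],"yaw":[-0.148,-0.296,-0.444,-0.592,-0.74,-0.888,-1.036,-1.184,-1.332,-1.48]}'
python3 -m pendant '{"grip":[1,1,1,1,1,1,1,1,1,1],"translation":[[0,0,0],[0,0,0],[0,0,0],[0,0,0],[0,0,-30],[0,0,-60],[0,0,-60],[0,0,-60],[0,0,-60],[0,0,-60]],"yaw":[-0.148,-0.295,-0.295,-0.295,-0.295,-0.295,-0.295,-0.295,-0.295,-0.295]}'
python3 -c "
from h import *
wt('wrist','pics/w14.png')"
```

```text
clock: 30.4
tcp_pos: [0.3623, -0.097, 0.1557]
ee_rot: [0.995, 0.101, -0.001, -0.0]
contact_force: [0.3, 0.1, 0.7]
finger_gap: 0.184
grip_force: 0.0
clock: 31.4
tcp_pos: [0.3644, -0.0973, 0.0979]
ee_rot: [0.999, -0.042, 0.001, 0.001]
contact_force: [-0.3, 0.5, -0.3]
finger_gap: 0.004
grip_force: 0.0
mid [ -6.  389.5] len 145.0 rel -0.129 ends [-78. 399.] [ 66. 380.]
mid [-35.9 118.6] len 159.0 rel -0.206 ends [-114.  135.] [ 42. 102.]
mid [-34.9   0.1] len 169.0 rel 1.334 ends [-55. -82.] [-15.  82.]
tcp chest [-128.6  138.4] z 97.9 F [-0.3  0.5 -0.3]
```

View pics/w14.png

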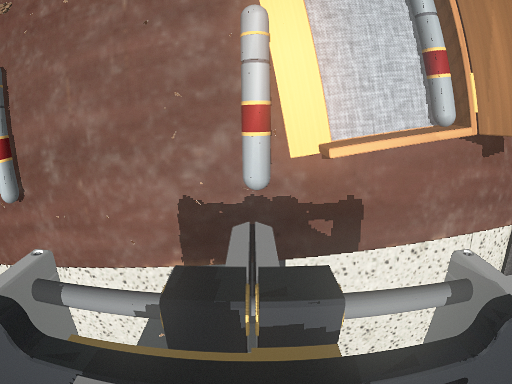

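The wrist view shows T2 lined up ahead of the fingers, its near end at (257,187). T1 is flat at the chest's back.

```bash

python3 -m pendant '{"grip":[1,1,1,1,1,1,1,1,1,1],"translation":[[0,0,-30],[0,0,-60],[0,0,-72],[0,0,-72],[5,0,-72],[11,-1,-72],[17,-2,-72],[23,-2,-72],[29,-3,-72],[35,-3,-72]],"yaw":[0,0,0,0,0,0,0,0,0,0]}'
python3 -m pendant '{"grip":[1,1,1,1,1,1,1,1,1,1],"translation":[[4,0,0],[8,-1,0],[8,-1,0],[0,0,0],[-10,3,0],[-15,4,30],[-15,4,80],[-15,4,80],[-15,4,80],[-15,4,80]],"yaw":[0,0,0,0,0,0,0,0,0,0]}'
python3 -c "
from h import *
wt('wrist','pics/w15.png');wt('scene')"
```

```text
clock: 32.45
tcp_pos: [0.3991, -0.0998, 0.0246]
ee_rot: [0.999, -0.043, 0.0, 0.0]
contact_force: [-0.4, -0.6, 0.5]
finger_gap: 0.009
grip_force: 0.2
clock: 33.45
tcp_pos: [0.3821, -0.0951, 0.1031]
ee_rot: [0.999, -0.043, -0.001, -0.001]
contact_force: [-0.4, -0.2, 0.5]
finger_gap: 0.005
grip_force: 0.0
mid [ -1.  393.5] len 155.0 rel -0.201 ends [-77. 409.] [ 75. 378.]
mid [-23.7   3.1] len 190.0 rel 1.088 ends [-68. -81.] [20. 87.]
mid [ -5.5 111.2] len 144.0 rel -0.182 ends [-76. 124.] [65. 98.]
tcp chest [-110.8  138.9] z 103.1 F [-0.4 -0.2  0.5]
mid [ 56.5 566.7] len 166.0 rel -0.235 ends [-24. 586.] [137. 547.]
mid [  4.5 485. ] len 164.0 rel -0.235 ends [-75. 504.] [ 84. 466.]
mid [ -1. 399.] len 161.0 rel -0.061 ends [-81. 404.] [ 80. 394.]
mid [ -2.4 -75.8] len 443.0 rel -1.554 ends [ -6. 146.] [   1. -297.]
tcp chest [-110.9  139. ] z 102.8 F [-0.2 -0.4 -0. ]
```

```bash

python3 -m pendant '{"grip":[1,1,1,1,1,1,0.5,0,0,0],"translation":[[0,10,0],[0,20,0],[10,32,0],[30,32,0],[50,32,0],[70,32,0],[90,32,0],[108,32,0],[108,32,0],[108,32,0]],"yaw":[0.148,0.296,0.444,0.592,0.74,0.888,1.036,1.184,1.332,1.48]}'
python3 -m pendant '{"grip":[0,0,0,0,0,0,0,0,0,0],"translation":[[0,0,0],[0,0,0],[0,0,0],[0,0,0],[0,0,0],[0,0,-30],[0,0,-60],[0,0,-76],[0,0,-76],[0,0,-76]],"yaw":[0.148,0.277,0.277,0.277,0.277,0.277,0.277,0.277,0.277,0.277]}'
python3 -m pendant '{"grip":[0,0,0,0,0,0,0,0,0,0],"translation":[[1,-6,0],[1,-12,0],[2,-18,0],[2,-24,0],[3,-30,0],[4,-36,0],[4,-42,0],[4,-42,0],[4,-42,0],[4,-42,0]],"yaw":[0,0,0,0,0,0,0,0,0,0]}'
python3 -c "
from h import *
held();wt('scene','pics/c16.png')"
```

```text
clock: 34.55
tcp_pos: [0.4907, -0.0633, 0.1025]
ee_rot: [0.764, 0.645, -0.001, -0.002]
contact_force: [0.3, 0.8, 0.3]
finger_gap: 0.31
grip_force: 0.0
clock: 35.55
tcp_pos: [0.4915, -0.0637, 0.0286]
ee_rot: [0.671, 0.742, -0.0, -0.0]
contact_force: [-0.4, 0.5, 0.3]
finger_gap: 1.004
grip_force: 0.0
clock: 36.55
tcp_pos: [0.4952, -0.1055, 0.0283]
ee_rot: [0.67, 0.742, -0.0, -0.0]
contact_force: [-0.2, 0.8, 0.2]
finger_gap: 0.997
grip_force: 0.0
band px 221.0 [221. 264.] [ 204  247   34   36 1154] mid x est 1.7 tcp [  0.7 117.1] [-0.2  0.8  0.2]
mid [ 56.5 566.5] len 166.0 rel -0.237 ends [-24. 586.] [137. 547.]
mid [  4.5 485. ] len 164.0 rel -0.235 ends [-75. 504.] [ 84. 466.]
mid [ -1.1 399.8] len 161.0 rel -0.053 ends [-82. 404.] [ 79. 396.]
mid [53.7 -5. ] len 322.0 rel -0.06 ends [-107.    5.] [215. -15.]
tcp chest [  0.8 117.2] z 28.3 F [ 0.3 -0.1 -0.5]
```

```bash

python3 -m pendant '{"grip":[0,0,0,0,0,0,0,0,0,0],"translation":[[1,-8,-3],[2,-16,-3],[2,-24,-3],[3,-32,-3],[4,-40,-3],[5,-48,-3],[6,-56,-3],[6,-64,-3],[7,-72,-3],[8,-80,-3]],"yaw":[0,0,0,0,0,0,0,0,0,0]}'
python3 -m pendant '{"grip":[0,0,0,0,0,0,0,0,0,0],"translation":[[1,-10,0],[2,-20,0],[3,-30,0],[4,-38,0],[4,-44,0],[5,-48,0],[5,-48,0],[3,-30,0],[0,0,0],[-4,42,0]],"yaw":[0,0,0,0,0,0,0,0,0,0]}'
python3 -m pendant '{"grip":[0,0,0,0,0,0,0,0,0,0],"translation":[[-5,48,2],[-10,96,60],[-15,146,120],[-20,195,160],[-25,244,160],[-26,255,160],[-26,255,160],[-26,255,160],[-26,255,160],[-26,255,160]],"yaw":[0,0,0,0,0,0,0,0,0,0]}'
python3 -c "
from h import *
wt('wrist','pics/w17.png');wt('scene')"
```

```text
clock: 37.65
tcp_pos: [0.5034, -0.1863, 0.0254]
ee_rot: [0.671, 0.742, -0.0, -0.0]
contact_force: [-0.1, -0.0, -0.1]
finger_gap: 0.996
grip_force: 0.0
clock: 38.65
tcp_pos: [0.4993, -0.1426, 0.0256]
ee_rot: [0.671, 0.741, 0.0, 0.0]
contact_force: [0.3, 0.1, -0.3]
finger_gap: 0.996
grip_force: 0.0
clock: 39.65
tcp_pos: [0.4727, 0.1108, 0.1844]
ee_rot: [0.671, 0.742, -0.001, -0.001]
contact_force: [-0.2, -0.1, -0.8]
finger_gap: 1.003
grip_force: 0.0
mid [  2.4 400.1] len 159.0 rel -0.054 ends [-77. 404.] [ 82. 396.]
mid [  7.2 487.2] len 160.0 rel -0.235 ends [-71. 506.] [ 85. 468.]
tcp chest [  0.  334.6] z 184.4 F [-0.2 -0.1 -0.8]
mid [ 56.4 566.3] len 166.0 rel -0.234 ends [-24. 586.] [137. 547.]
mid [  4.7 485. ] len 164.0 rel -0.237 ends [-75. 504.] [ 84. 466.]
mid [ -0.9 399.2] len 161.0 rel -0.065 ends [-81. 404.] [ 80. 394.]
mid [-2.8 -3.1] len 196.0 rel 0.756 ends [-74. -70.] [68. 64.]
tcp chest [2.000e-01 3.343e+02] z 184.5 F [ 0.1 -0.5 -0.8]
```

View pics/w17.png

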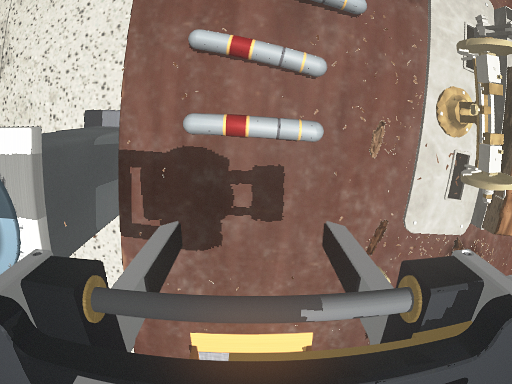

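The wrist view shows T3 straight at (253,127) and T4 at (258,53), with the sill clear. I've now viewed 16 pictures, which is over the limit of 14, so I'll work from numbers only from here on.

```bash

python3 -m pendant '{"grip":[0,0,0,0,0,0,0,0,0,0],"translation":[[-5,50,0],[-10,100,0],[-10,103,0],[-10,103,-45],[-10,103,-90],[-10,103,-130],[-10,103,-158],[-10,103,-158],[-9,95,-158],[-8,87,-158]],"yaw":[0,0,0,0,0,0,0,0,0,0]}'
python3 -m pendant '{"grip":[0,0,0,0,0,0,0,0,0,0],"translation":[[1,-10,0],[2,-20,0],[3,-32,0],[4,-44,0],[6,-56,0],[7,-68,0],[8,-80,0],[9,-92,0],[10,-104,0],[12,-116,0]],"yaw":[0,0,0,0,0,0,0,0,0,0]}'
python3 -m pendant '{"grip":[0,0,0,0,0,0,0,0,0,0],"translation":[[1,-12,0],[2,-24,0],[4,-36,0],[5,-48,0],[6,-60,0],[7,-72,0],[8,-84,0],[10,-96,0],[11,-108,0],[12,-120,0]],"yaw":[0,0,0,0,0,0,0,0,0,0]}'
python3 -c "
from h import *
held();wt('scene','pics/c18.png')"
```

```text
clock: 40.75
tcp_pos: [0.4672, 0.1976, 0.0293]
ee_rot: [0.671, 0.742, 0.001, 0.001]
contact_force: [0.7, -0.1, 0.6]
finger_gap: 1.002
grip_force: 0.1
clock: 41.75
tcp_pos: [0.4773, 0.0813, 0.0273]
ee_rot: [0.671, 0.742, -0.0, -0.0]
contact_force: [-0.7, -0.6, 0.2]
finger_gap: 1.002
grip_force: 0.0
clock: 42.75
tcp_pos: [0.4895, -0.0387, 0.0274]
ee_rot: [0.67, 0.742, -0.0, 0.0]
contact_force: [0.2, 0.4, -1.0]
finger_gap: 0.999
grip_force: 0.0
band px 222.0 [221. 265.] [ 205  247   34   36 1162] mid x est 3.4 tcp [  1.7 184.2] [ 0.2  0.4 -1. ]
mid [ 56.5 566.5] len 166.0 rel -0.237 ends [-24. 586.] [137. 547.]
mid [  4.5 485. ] len 164.0 rel -0.235 ends [-75. 504.] [ 84. 466.]
mid [64.5 63. ] len 368.0 rel 0.556 ends [-92. -34.] [221. 160.]
tcp chest [  2.  182.8] z 27.6 F [-0.5 -1.1  0.2]
```

```bash

python3 -m pendant '{"grip":[0,0,0,0,0,0,0,0,0,0],"translation":[[1,-10,-2],[2,-20,-2],[3,-30,-2],[4,-40,-2],[5,-50,-2],[6,-60,-2],[7,-68,-2],[7,-75,-2],[8,-82,-2],[9,-90,-2]],"yaw":[-0.02,-0.04,-0.04,-0.04,-0.04,-0.04,-0.04,-0.02,0,0]}'
python3 -c "
from h import *
held()"
python3 -m pendant '{"grip":[0,0,0,0,0,0,0,0,0,0],"translation":[[1,-9,0],[2,-18,0],[3,-27,0],[4,-36,0],[5,-45,0],[5,-54,0],[6,-63,0],[7,-72,0],[8,-78,0],[8,-80,0]],"yaw":[0,0,0,0,0,0,0,0,0,0]}'
python3 -m pendant '{"grip":[0,0,0,0,0,0,0,0,0,0],"translation":[[0,0,0],[-2,20,0],[-7,68,0],[-12,116,5],[-17,165,50],[-22,213,90],[-26,261,130],[-31,309,170],[-36,357,170],[-41,405,170]],"yaw":[0,0,0,0,0,0,0,0,0,0]}'
python3 -c "
from h import *
wt('wrist','pics/w19.png');wt('scene','pics/c19.png');wt('side')"
```

```text
clock: 43.85
tcp_pos: [0.4984, -0.1283, 0.0254]
ee_rot: [0.67, 0.742, -0.0, -0.0]
contact_force: [-0.8, -0.9, -0.6]
finger_gap: 1.003
grip_force: 0.0
band px 218.5 [218. 269.] [ 201  251   35   36 1145] mid x est 1.2 tcp [ 1.6 94.2] [-0.8 -0.9 -0.6]
clock: 44.9
tcp_pos: [0.5065, -0.2084, 0.0254]
ee_rot: [0.671, 0.742, 0.0, 0.0]
contact_force: [0.3, 0.2, 0.2]
finger_gap: 1.003
grip_force: 0.0
clock: 45.9
tcp_pos: [0.4691, 0.1576, 0.1899]
ee_rot: [0.67, 0.742, 0.002, 0.001]
contact_force: [-0.3, -0.4, 0.8]
finger_gap: 1.0
grip_force: 0.0
mid [  7.3 486.9] len 160.0 rel -0.234 ends [-71. 505.] [ 85. 468.]
mid [ 58.7 569. ] len 160.0 rel -0.213 ends [-19. 586.] [137. 552.]
tcp chest [  1.2 381.5] z 189.9 F [-0.3 -0.4  0.8]
mid [ 56.5 566.5] len 166.0 rel -0.236 ends [-24. 586.] [137. 547.]
mid [  4.7 485. ] len 164.0 rel -0.237 ends [-75. 504.] [ 84. 466.]
mid [-2.2 -4.5] len 197.0 rel 0.792 ends [-71. -75.] [67. 66.]
tcp chest [  0.7 387.7] z 190.5 F [-2.8  3.4  0.6]
mid [  6.9 482.4] len 154.0 rel -0.203 ends [-69. 498.] [ 82. 467.]
mid [ 57.4 559.9] len 153.0 rel -0.251 ends [-17. 579.] [131. 541.]
mid [-415.  1017.5] len 2482.0 rel -1.394 ends [-633. 2239.] [-197. -204.]
mid [876.  758.8] len 1733.0 rel 1.244 ends [598. -62.] [1154. 1579.]
tcp chest [  0.7 384.5] z 189.2 F [ 0.2 -0.7 -0.5]
```

```bash

python3 -m pendant '{"grip":[0,0,0,0,0,0,0,0,0,0],"translation":[[-5,50,0],[-10,100,0],[-15,149,0],[-15,149,-5],[-15,149,-50],[-15,149,-95],[-15,149,-135],[-15,149,-163],[-15,149,-163],[-15,149,-163]],"yaw":[0,0,0,0,0,0,0,0,0,0]}'
python3 -m pendant '{"grip":[0,0,0,0,0,0,0,0,0,0],"translation":[[1,-8,0],[2,-16,0],[2,-24,0],[3,-32,0],[4,-40,0],[5,-50,0],[6,-60,0],[7,-72,0],[8,-84,0],[10,-96,0]],"yaw":[0,0,0,0,0,0,0,-0.02,-0.02,-0.02]}'
python3 -m pendant '{"grip":[0,0,0,0,0,0,0,0,0,0],"translation":[[1,-12,0],[2,-24,0],[4,-36,0],[5,-48,0],[6,-60,0],[7,-72,0],[8,-84,0],[10,-96,0],[11,-108,0],[12,-120,0]],"yaw":[0,0,0,0,0,0,0,0,0,0]}'
python3 -c "
from h import *
held();wt('scene','pics/c20.png')"
```

```text
clock: 47.05
tcp_pos: [0.4545, 0.3028, 0.0245]
ee_rot: [0.671, 0.741, -0.001, -0.0]
contact_force: [0.1, 0.6, 0.4]
finger_gap: 0.999
grip_force: 0.0
clock: 48.05
tcp_pos: [0.4647, 0.2067, 0.0244]
ee_rot: [0.678, 0.735, -0.0, -0.0]
contact_force: [-0.5, -0.1, 0.2]
finger_gap: 1.001
grip_force: 0.1
clock: 49.05
tcp_pos: [0.4768, 0.0868, 0.0246]
ee_rot: [0.678, 0.735, 0.0, 0.0]
contact_force: [0.1, 1.1, 0.3]
finger_gap: 1.002
grip_force: 0.1
band px 187.5 [188. 269.] [ 169  250   37   38 1050] mid x est -19.2 tcp [  1.8 310.3] [0.1 1.1 0.3]
mid [ 56.5 566.7] len 166.0 rel -0.234 ends [-24. 586.] [137. 547.]
mid [ 77.1 219. ] len 377.0 rel -0.197 ends [-108.  256.] [262. 182.]
mid [-2.1 -4.7] len 197.0 rel 0.797 ends [-71. -75.] [67. 66.]
tcp chest [  2.  309.1] z 24.6 F [ 0.6 -0.7 -1.6]
```

Same drift as T2: a skewed tube rolls along its own normal instead of straightening, because the friction against yaw beats the push. I'll back off, measure, and straighten by pushing near the lagging end.

```bash

python3 -m pendant '{"grip":[0,0,0,0,0,0,0,0,0,0],"translation":[[-2,20,0],[-5,45,0],[-8,45,40],[-30,45,90],[-38,45,130],[-38,45,130],[-38,45,130],[-38,45,130],[-38,45,130],[-38,45,130]],"yaw":[0,0,0.02,0.02,0.02,0.02,0.02,0.02,0.02,0.02]}'
python3 -c "
from h import *
wt('wrist','pics/w21.png');wt('scene','pics/c21.png');wt('side')"
```

```text
clock: 50.15
tcp_pos: [0.438, 0.1327, 0.153]
ee_rot: [0.671, 0.742, -0.001, -0.001]
contact_force: [-1.1, -0.3, 0.0]
finger_gap: 1.002
grip_force: 0.0
mid [ 81.9 555.5] len 113.0 rel -0.023 ends [ 26. 557.] [138. 554.]
mid [-153.   247.1] len 687.0 rel -0.08 ends [-496.  275.] [189. 220.]
tcp chest [-32.2 359.9] z 153.0 F [-1.1 -0.3  0. ]
mid [ 56.4 566.3] len 166.0 rel -0.234 ends [-24. 586.] [137. 547.]
mid [ 4.6 79.7] len 406.0 rel 1.569 ends [   4. -123.] [  5. 283.]
tcp chest [-32.1 359.9] z 153.3 F [ 0.   0.1 -1.3]
mid [-27.  251.3] len 159.0 rel -0.152 ends [-106.  263.] [ 52. 239.]
mid [ 59.8 638.3] len 280.0 rel -1.232 ends [ 13. 770.] [106. 506.]
mid [-269.1  763.2] len 1906.0 rel -1.562 ends [-278. 1716.] [-261. -190.]
mid [ 447.6 1641.7] len 3224.0 rel -1.288 ends [-2.00e+00  3.19e+03] [897.  94.]
tcp chest [-31.9 359.9] z 153.6 F [0.  0.6 0.1]
```

```bash

python3 -m pendant '{"grip":[0,0,0,0,0,0,0,0,0,0],"translation":[[-4,-40,0],[-7,-64,0],[-7,-64,-45],[-7,-64,-90],[-7,-64,-120],[-7,-64,-127],[-6,-70,-127],[-6,-76,-127],[-5,-82,-127],[-5,-86,-127]],"yaw":[0,0,0,0,0,0,0,0,0,0]}'
python3 -m pendant '{"grip":[0,0,0,0,0,0,0,0,0,0],"translation":[[0,-4,0],[1,-8,0],[1,-12,0],[1,-16,0],[1,-20,0],[1,-20,0],[0,10,0],[-3,40,20],[-3,60,60],[-3,80,110]],"yaw":[0,0,0,0,0,0,0,0,0,0]}'
python3 -c "
from h import *
wt('wrist','pics/w22.png');wt('side')"
```

```text
clock: 51.3
tcp_pos: [0.4352, 0.0459, 0.0291]
ee_rot: [0.671, 0.742, 0.001, 0.001]
contact_force: [0.7, -0.6, 0.3]
finger_gap: 0.999
grip_force: 0.0
clock: 52.3
tcp_pos: [0.4289, 0.1264, 0.1337]
ee_rot: [0.67, 0.742, -0.001, -0.002]
contact_force: [1.3, -1.2, 0.1]
finger_gap: 0.997
grip_force: 0.0
mid [-157.   250.9] len 648.0 rel -0.081 ends [-480.  277.] [166. 225.]
tcp chest [-41.9 354.5] z 133.7 F [ 1.3 -1.2  0.1]
mid [-28.7 222.1] len 156.0 rel -0.118 ends [-106.  231.] [ 49. 213.]
mid [-246.8  697.4] len 1786.0 rel 1.55 ends [-266. -196.] [-228. 1590.]
mid [ 367.4 1725.2] len 3412.0 rel -1.245 ends [-178. 3342.] [913. 109.]
tcp chest [-35.9 356. ] z 142.8 F [3.6 1.3 4. ]
```

```bash

python3 -m pendant '{"grip":[0.5,1,1,1,1,1,1,1,1,1],"translation":[[0,0,0],[0,-10,0],[-10,-25,0],[-20,-40,0],[-30,-55,0],[-40,-70,0],[-50,-90,0],[-60,-110,0],[-72,-132,0],[-72,-132,0]],"yaw":[-0.148,-0.296,-0.444,-0.592,-0.74,-0.888,-1.036,-1.184,-1.332,-1.48]}'
python3 -m pendant '{"grip":[1,1,1,1,1,1,1,1,1,1],"translation":[[0,0,0],[0,0,0],[0,0,0],[0,0,0],[0,0,-20],[0,0,-40],[0,0,-40],[0,0,-40],[0,0,-40],[0,0,-40]],"yaw":[-0.148,-0.17,-0.17,-0.17,-0.17,-0.17,-0.17,-0.17,-0.17,-0.17]}'
python3 -c "
from h import *
wt('wrist','pics/w23.png');wt('scene')"
```

```text
clock: 53.4
tcp_pos: [0.3575, -0.0082, 0.133]
ee_rot: [0.996, 0.091, -0.001, 0.0]
contact_force: [0.5, -0.3, -0.0]
finger_gap: 0.184
grip_force: 0.0
clock: 54.4
tcp_pos: [0.3595, -0.0069, 0.095]
ee_rot: [1.0, 0.011, 0.001, 0.0]
contact_force: [-0.3, 0.3, 0.2]
finger_gap: 0.003
grip_force: 0.0
mid [-9.3 17.5] len 164.0 rel 0.11 ends [-91.   8.] [72. 26.]
mid [-27.7 222.7] len 162.0 rel -0.085 ends [-108.  230.] [ 53. 216.]
tcp chest [-124.4  228.9] z 95.0 F [-0.3  0.3  0.2]
mid [ 56.5 566.5] len 166.0 rel -0.236 ends [-24. 586.] [137. 547.]
mid [-31.3 221.2] len 162.0 rel -0.109 ends [-112.  230.] [ 49. 212.]
tcp chest [-124.5  229. ] z 94.9 F [ 0.3 -0.9  0.2]
```

```bash

python3 -m pendant '{"grip":[1,1,1,1,1,1,1,1,1,1],"translation":[[0,1,-30],[0,1,-60],[0,1,-69],[0,1,-69],[6,1,-69],[11,1,-69],[16,1,-69],[21,1,-69],[26,1,-69],[31,1,-69]],"yaw":[0,0,0,0,0,0,0,0,0,0]}'
python3 -m pendant '{"grip":[1,1,1,1,1,1,1,1,1,1],"translation":[[5,0,0],[9,0,0],[9,0,0],[0,0,0],[-10,0,0],[-10,10,30],[-10,20,70],[-10,20,100],[-10,20,100],[-10,20,100]],"yaw":[0,0,0,0,0,0.1,0.2,0.3,0.4,0.5]}'
python3 -c "
from h import *
wt('wrist','pics/w24.png');wt('scene');wt('side')"
```

```text
clock: 55.5
tcp_pos: [0.3903, -0.0056, 0.0251]
ee_rot: [1.0, 0.011, 0.0, 0.0]
contact_force: [-0.0, 0.2, 0.3]
finger_gap: 0.007
grip_force: 0.2
clock: 56.5
tcp_pos: [0.3795, 0.0143, 0.1258]
ee_rot: [0.966, 0.26, 0.001, 0.001]
contact_force: [-0.3, -0.3, -0.1]
finger_gap: 0.007
grip_force: 0.0
mid [-132.    10.5] len 457.0 rel -0.318 ends [-349.   82.] [ 85. -61.]
mid [  6.5 218.8] len 160.0 rel -0.094 ends [-73. 226.] [ 86. 211.]
tcp chest [-102.4  248. ] z 125.8 F [-0.3 -0.3 -0.1]
mid [ 56.5 566.7] len 166.0 rel -0.234 ends [-24. 586.] [137. 547.]
mid [  3.5 219.5] len 163.0 rel -0.107 ends [-78. 228.] [ 85. 211.]
mid [10.  19.7] len 319.0 rel -1.373 ends [-21. 176.] [  41. -137.]
tcp chest [-102.9  248.2] z 125.2 F [-0.4 -0.2  0.1]
mid [  6.2 219.1] len 157.0 rel -0.107 ends [-72. 228.] [ 84. 211.]
mid [-243.3  424.5] len 1235.0 rel 1.568 ends [-245. -193.] [-242. 1042.]
mid [ 236.1 1578.6] len 3217.0 rel -1.133 ends [-446. 3035.] [919. 122.]
tcp chest [-103.   248.2] z 124.8 F [ 0.8 -0.1 -0.3]
```

```bash

python3 -m pendant '{"grip":[1,1,1,0.5,0,0,0,0,0,0],"translation":[[0,5,0],[10,17,0],[25,17,0],[40,17,0],[55,17,0],[70,17,0],[90,17,0],[90,17,0],[90,17,0],[90,17,0]],"yaw":[0.148,0.296,0.444,0.592,0.74,0.888,1.036,1.17,1.17,1.17]}'
python3 -m pendant '{"grip":[0,0,0,0,0,0,0,0,0,0],"translation":[[0,0,-40],[0,0,-80],[0,0,-100],[0,0,-100],[1,-6,-100],[1,-12,-100],[2,-18,-100],[2,-24,-100],[3,-30,-100],[4,-36,-100]],"yaw":[0,0,0,0,0,0,0,0,0,0]}'
python3 -c "
from h import *
wt('side');wt('scene');held();o=sensors.get_obs();R=Rn.from_quat(o['ee_rot']).as_matrix();print('rel yaw',np.arctan2(R[1,1],R[0,1])-TH)"
```

```text
clock: 57.65
tcp_pos: [0.469, 0.0314, 0.1244]
ee_rot: [0.665, 0.747, -0.0, -0.0]
contact_force: [-0.4, 0.4, 0.4]
finger_gap: 0.566
grip_force: 0.0
clock: 58.65
tcp_pos: [0.474, -0.0053, 0.0253]
ee_rot: [0.663, 0.748, 0.0, 0.0]
contact_force: [-0.1, 0.3, 0.5]
finger_gap: 1.0
grip_force: 0.0
mid [-175.3 -164.9] len 86.0 rel 0.772 ends [-206. -195.] [-144. -135.]
mid [ -7.6 403. ] len 483.0 rel -1.554 ends [-12. 644.] [ -3. 162.]
mid [ 258.  1378.9] len 2834.0 rel -1.088 ends [-401. 2634.] [916. 124.]
tcp chest [-10.3 218.9] z 25.3 F [-0.1  0.3  0.5]
mid [ 56.5 566.5] len 166.0 rel -0.238 ends [-24. 586.] [137. 547.]
mid [50.  76.9] len 366.0 rel 0.697 ends [-90. -41.] [190. 195.]
tcp chest [-10.1 218.3] z 25.3 F [-0.2  0.5  0.3]
band px 243.5 [243. 278.] [ 226  260   35   36 1147] mid x est 5.8 tcp [-10.3 218.8] [-1.2  0.  -0.2]
rel yaw 0.019389374529623485
```

```bash
cat >> h.py <<'E'
def tilt(lo=195,hi=310):
    o=sensors.get_obs();im=imaging.camera("wrist");h,s,v=cv2.split(cv2.cvtColor(im,cv2.COLOR_BGR2HSV))
    m=((s<50)&(v>55))|(((h<6)|(h>170))&(s>125)&(v>60))|((h>12)&(h<32)&(s>120)&(v>90))
    pts=[]
    for x in range(lo,hi,3):
        r=np.where(m[235:300,x]&m[237:302,x]&m[239:304,x])[0]
        if len(r):pts.append((x,235+r[0]))
    p=np.array(pts,np.float32);vx,vy,x0,y0=cv2.fitLine(p,cv2.DIST_HUBER,0,.01,.01).ravel()
    a,b=[w2c(cast("wrist",(x,y0+(x-x0)*vy/vx),.015,(o["tcp_pos"],o["ee_rot"]))) for x in(lo,hi)]
    R=Rn.from_quat(o['ee_rot']).as_matrix()
    print("edge",a.round(1),b.round(1),"tilt",round(np.arctan2(*(b-a)[::-1]),3),"tool rel",round(np.arctan2(R[1,1],R[0,1])-TH,3))
E
python3 -c "
from h import *
tilt()"
python3 -m pendant '{"grip":[0,0,0,0,0,0,0,0,0,0],"translation":[[1,-6,0],[1,-12,0],[2,-18,0],[2,-24,0],[3,-30,0],[4,-36,0],[4,-42,0],[4,-42,0],[4,-42,0],[4,-42,0]],"yaw":[0,0,0,0,0,0,0,0,0,0]}'
python3 -c "
from h import *
tilt();held()"
```

```text
edge [-46.5 203.4] [ 30.  198.5] tilt -0.065 tool rel 0.019
clock: 59.85
tcp_pos: [0.4776, -0.0465, 0.0249]
ee_rot: [0.663, 0.749, -0.0, -0.0]
contact_force: [0.4, 0.2, 0.2]
finger_gap: 1.0
grip_force: 0.0
edge [-46.9 160.9] [ 29.3 159.5] tilt -0.018 tool rel 0.02
band px 243.0 [242. 279.] [ 226  262   34   34 1110] mid x est 4.9 tcp [-10.8 177.7] [-0.1  0.4  0.3]
```

```bash

python3 -m pendant '{"grip":[0,0,0,0,0,0,0,0,0,0],"translation":[[-1,10,0],[15,12,0],[32,13,0],[33,7,0],[33,1,0],[34,-5,0],[35,-11,0],[35,-17,0],[36,-23,0],[36,-29,0]],"yaw":[0,-0.06,-0.06,-0.06,-0.06,-0.06,-0.06,-0.06,-0.06,-0.06]}'
python3 -c "
from h import *
tilt();held()"
```

```text
clock: 60.95
tcp_pos: [0.5137, -0.0763, 0.025]
ee_rot: [0.685, 0.728, 0.0, 0.0]
contact_force: [-0.3, 0.4, -0.5]
finger_gap: 0.999
grip_force: 0.0
edge [-13.9 138.5] [ 60.7 135.5] tilt -0.04 tool rel -0.04
band px 193.0 [192. 269.] [ 176  251   34   36 1118] mid x est 4.3 tcp [ 22.2 143.6] [ 0.6  0.1 -0.5]
```

```bash

python3 -m pendant '{"grip":[0,0,0,0,0,0,0,0,0,0],"translation":[[1,-5,0],[1,-10,0],[2,-15,0],[2,-20,0],[3,-25,0],[3,-30,0],[4,-35,0],[4,-35,0],[4,-35,0],[4,-35,0]],"yaw":[-0.03,-0.05,-0.05,-0.05,-0.05,-0.05,-0.05,-0.05,-0.05,-0.05]}'
python3 -c "
from h import *
tilt();held()"
```

```text
clock: 62.05
tcp_pos: [0.5177, -0.1105, 0.0249]
ee_rot: [0.703, 0.711, -0.0, -0.0]
contact_force: [0.7, 0.2, 0.1]
finger_gap: 1.001
grip_force: 0.0
edge [-14.  104.3] [ 60.7 104.3] tilt 0.001 tool rel -0.09
band px 189.5 [190. 267.] [ 172  249   35   37 1079] mid x est 1.8 tcp [ 22.5 109.9] [ 0.2  0.3 -0.6]
```

```bash

python3 -m pendant '{"grip":[0,0,0,0,0,0,0,0,0,0],"translation":[[-1,10,0],[-20,8,0],[-39,6,0],[-38,0,0],[-38,-6,0],[-37,-12,0],[-37,-18,0],[-36,-24,0],[-36,-30,0],[-36,-30,0]],"yaw":[0.05,0.11,0.11,0.11,0.11,0.11,0.11,0.11,0.09,0.09]}'
python3 -c "
from h import *
tilt();held()"
```

```text
clock: 63.15
tcp_pos: [0.482, -0.1415, 0.025]
ee_rot: [0.671, 0.741, 0.0, 0.0]
contact_force: [-0.3, 0.0, 0.8]
finger_gap: 1.002
grip_force: 0.0
edge [-51.1  85.4] [22.2 84.5] tilt -0.013 tool rel -0.001
band px 247.5 [247. 342.] [233 332  29  21 590] mid x est 1.5 tcp [-16.2  83.1] [-0.2  0.1 -0.1]
```

```bash
python3 - <<'E'
from h import *
o=sensors.get_obs();P=(o["tcp_pos"],o["ee_rot"]);im=imaging.camera("wrist");cv2.imwrite("pics/w25.png",im)
for n,i,p in(("wrist",im,P),("scene",imaging.camera("scene"),None),("side",imaging.camera("side"),None)):
    h,s,v=cv2.split(cv2.cvtColor(i,cv2.COLOR_BGR2HSV))
    red=(((h<6)|(h>170))&(s>125)&(v>60)).astype(np.uint8)
    k,l,st,ce=cv2.connectedComponentsWithStats(red)
    print(n,[(ce[j].round().tolist(),int(st[j,4]),w2c(cast(n,ce[j],.022,p)).round().tolist()) for j in range(1,k) if st[j,4]>15])
E
```

```text
wrist [([263.0, 274.0], 42, [-8.0, 62.0]), ([248.0, 287.0], 542, [-18.0, 52.0]), ([247.0, 342.0], 562, [-18.0, 2.0])]
scene [([329.0, 197.0], 57, [-19.0, 56.0]), ([151.0, 308.0], 107, [37.0, 571.0])]
side [([123.0, 6.0], 309, [-296.0, 2325.0]), ([227.0, 256.0], 52, [-15.0, 46.0]), ([361.0, 313.0], 19, [222.0, -169.0]), ([175.0, 347.0], 19, [-151.0, -149.0]), ([146.0, 368.0], 47, [-204.0, -176.0]), ([160.0, 372.0], 34, [-182.0, -190.0])]
```

```bash

python3 -m pendant '{"grip":[0,0,0,0,0,0,0,0,0,0],"translation":[[16,2,0],[17,-6,0],[18,-14,0],[18,-22,0],[19,-30,0],[20,-36,0],[20,-41,0],[21,-45,0],[21,-45,0],[18,-20,0]],"yaw":[0,0,0,0,0,0,0,0,0,0]}'
python3 -m pendant '{"grip":[0,0,0,0,0,0,0,0,0,0],"translation":[[-4,40,0],[-9,88,20],[-14,136,70],[-19,184,120],[-24,232,160],[-29,281,165],[-34,329,165],[-38,377,165],[-43,425,165],[-43,425,165]],"yaw":[0,0,0,0,0,0,0,0,0,0]}'
python3 -c "
from h import *
wt('wrist','pics/w26.png');wt('scene','pics/c26.png')
i=cv2.imread('pics/c26.png');h,s,v=cv2.split(cv2.cvtColor(i,cv2.COLOR_BGR2HSV))
red=(((h<6)|(h>170))&(s>125)&(v>60)).astype(np.uint8)
k,l,st,ce=cv2.connectedComponentsWithStats(red)
print([(ce[j].round().tolist(),int(st[j,4]),w2c(cast('scene',ce[j],.022)).round().tolist()) for j in range(1,k) if st[j,4]>15])"
```

```text
clock: 64.4
tcp_pos: [0.5007, -0.1624, 0.0255]
ee_rot: [0.672, 0.741, 0.0, 0.001]
contact_force: [-0.1, 0.1, 0.4]
finger_gap: 1.0
grip_force: 0.0
clock: 65.4
tcp_pos: [0.456, 0.2671, 0.1905]
ee_rot: [0.67, 0.742, 0.001, 0.0]
contact_force: [1.0, 0.1, 0.5]
finger_gap: 0.999
grip_force: 0.0
mid [ 58.8 568. ] len 160.0 rel -0.202 ends [-20. 584.] [137. 552.]
tcp chest [ -0.9 491.8] z 190.5 F [1.  0.1 0.5]
mid [ 56.5 566.5] len 166.0 rel -0.236 ends [-24. 586.] [137. 547.]
mid [-2.1 -4.6] len 197.0 rel 0.786 ends [-72. -74.] [67. 65.]
tcp chest [ -1.2 495.7] z 190.8 F [-2.2  1.4  0.2]
[([345.0, 185.0], 172, [-21.0, -13.0]), ([151.0, 308.0], 108, [36.0, 571.0])]
```

T5 is skewed by -0.2 rad and 58 mm off to the side. If I push square to its own axis with both fingers, the skew carries it sideways to the centre line, and I can straighten it after that.

```bash

python3 -m pendant '{"grip":[0,0,0,0,0,0,0,0,0,0],"translation":[[18,37,0],[37,74,0],[55,110,0],[55,110,0],[55,110,-45],[55,110,-90],[55,110,-135],[55,110,-165],[55,110,-165],[54,102,-165]],"yaw":[-0.1,-0.2,-0.2,-0.2,-0.2,-0.2,-0.2,-0.2,-0.2,-0.2]}'
python3 -m pendant '{"grip":[0,0,0,0,0,0,0,0,0,0],"translation":[[-1,-9,0],[-2,-20,0],[-3,-32,0],[-4,-44,0],[-5,-56,0],[-7,-68,0],[-8,-80,0],[-9,-92,0],[-10,-104,0],[-11,-116,0]],"yaw":[0,0,0,0,0,0,0,0,0,0]}'
python3 -c "
from h import *
tilt();held()"
```

```text
clock: 66.5
tcp_pos: [0.511, 0.366, 0.0258]
ee_rot: [0.741, 0.671, 0.0, -0.0]
contact_force: [0.5, 0.3, -0.3]
finger_gap: 1.004
grip_force: 0.1
clock: 67.5
tcp_pos: [0.4997, 0.2494, 0.0249]
ee_rot: [0.741, 0.671, -0.0, 0.0]
contact_force: [-0.6, 0.1, 0.9]
finger_gap: 1.0
grip_force: 0.0
edge [  4.4 469.9] [ 77.5 454.9] tilt -0.203 tool rel -0.2
band px 217.0 [217. 273.] [ 200  255   34   36 1185] mid x est 35.3 tcp [ 40.5 468.5] [ 0.2 -0.1 -0.2]
```

```bash

python3 -m pendant '{"grip":[0,0,0,0,0,0,0,0,0,0],"translation":[[-1,-12,0],[-2,-24,0],[-4,-36,0],[-5,-48,0],[-6,-60,0],[-7,-72,0],[-8,-84,0],[-10,-96,0],[-11,-108,0],[-12,-120,0]],"yaw":[0,0,0,0,0,0,0,0,0,0]}'
python3 -c "
from h import *
tilt();held()"
```

```text
clock: 68.6
tcp_pos: [0.4876, 0.1294, 0.025]
ee_rot: [0.741, 0.671, -0.0, -0.0]
contact_force: [0.8, -0.2, 0.0]
finger_gap: 1.001
grip_force: 0.0
edge [-19.7 351.7] [ 53.4 336.9] tilt -0.2 tool rel -0.2
band px 217.0 [216. 273.] [ 200  255   34   36 1151] mid x est 11.3 tcp [ 16.6 350.5] [ 0.9 -0.5 -0.2]
```

```bash

python3 -m pendant '{"grip":[0,0,0,0,0,0,0,0,0,0],"translation":[[1,15,0],[-10,24,0],[-25,22,0],[-24,14,0],[-23,7,0],[-22,0,0],[-22,-7,0],[-21,-14,0],[-20,-21,0],[-20,-28,0]],"yaw":[0,0.1,0.2,0.2,0.2,0.2,0.2,0.2,0.2,0.2]}'
python3 -c "
from h import *
tilt();held()"
python3 -m pendant '{"grip":[0,0,0,0,0,0,0,0,0,0],"translation":[[1,-6,0],[1,-12,0],[2,-18,0],[2,-24,0],[3,-30,0],[4,-36,0],[4,-42,0],[5,-48,0],[5,-54,0],[6,-60,0]],"yaw":[0,0,0,0,0,0,0,0,0,0]}'
python3 -c "
from h import *
tilt();held()"
```

```text
clock: 69.7
tcp_pos: [0.468, 0.1017, 0.025]
ee_rot: [0.671, 0.742, 0.0, 0.0]
contact_force: [-0.4, -0.1, 0.4]
finger_gap: 0.999
grip_force: 0.1
edge [-41.4 316.1] [ 34.4 305.1] tilt -0.144 tool rel -0.0
band px 235.5 [235. 277.] [ 217  258   37   38 1155] mid x est 4.7 tcp [ -5.6 325.4] [ 0.  -0.7  0.3]
clock: 70.8
tcp_pos: [0.4737, 0.0419, 0.0249]
ee_rot: [0.671, 0.742, -0.0, -0.0]
contact_force: [-0.0, -0.2, 1.0]
finger_gap: 1.0
grip_force: 0.0
edge [-41.7 257. ] [ 33.7 249.5] tilt -0.099 tool rel 0.0
band px 226.5 [226. 274.] [ 209  256   35   38 1157] mid x est -1.0 tcp [ -5.6 265.2] [ 1.  -0.9 -0.7]
```

```bash

python3 -m pendant '{"grip":[0,0,0,0,0,0,0,0,0,0],"translation":[[-1,10,0],[-16,8,0],[-15,1,0],[-15,-6,0],[-14,-13,0],[-13,-20,0],[-12,-27,0],[-12,-34,0],[-11,-41,0],[-10,-48,0]],"yaw":[0,0.06,0.06,0.06,0.06,0.06,0.06,0.06,0.06,0.06]}'
python3 -c "
from h import *
tilt();held()"
python3 -m pendant '{"grip":[0,0,0,0,0,0,0,0,0,0],"translation":[[1,-6,0],[1,-12,0],[2,-18,0],[2,-24,0],[3,-30,0],[3,-30,0],[3,-30,0],[3,-30,0],[3,-30,0],[3,-30,0]],"yaw":[0,0,0,0,0,0,0,0,0,0]}'
python3 -c "
from h import *
tilt();held()"
```

```text
clock: 71.9
tcp_pos: [0.4638, -0.0063, 0.0249]
ee_rot: [0.648, 0.762, -0.0, -0.0]
contact_force: [0.2, -0.2, -0.0]
finger_gap: 1.002
grip_force: 0.0
edge [-55.8 207.8] [ 19.9 205.1] tilt -0.035 tool rel 0.06
band px 243.5 [243. 276.] [ 226  257   35   38 1182] mid x est -3.3 tcp [-20.3 218.2] [-0.7 -0.1  0.5]
clock: 73.0
tcp_pos: [0.4667, -0.0354, 0.0249]
ee_rot: [0.648, 0.762, 0.0, -0.0]
contact_force: [-0.5, -0.6, 0.0]
finger_gap: 1.002
grip_force: 0.0
edge [-55.9 170.6] [ 20.5 171.4] tilt 0.011 tool rel 0.061
band px 244.0 [243. 280.] [ 227  263   34   33 1053] mid x est -3.1 tcp [-20.6 189.7] [ 0.3 -0.3  0.1]
```

```bash

python3 -m pendant '{"grip":[0,0,0,0,0,0,0,0,0,0],"translation":[[1,-6,0],[1,-12,0],[2,-18,0],[2,-24,0],[3,-30,0],[4,-36,0],[4,-42,0],[5,-48,0],[5,-54,0],[5,-54,0]],"yaw":[0,0,0,0,0,0,0,0,0,0]}'
python3 -c "
from h import *
tilt();held()"
```

```text
clock: 74.1
tcp_pos: [0.4719, -0.0904, 0.025]
ee_rot: [0.648, 0.761, 0.0, 0.0]
contact_force: [0.8, 0.7, -1.3]
finger_gap: 1.002
grip_force: 0.0
edge [-56.3 119.9] [ 19.  124.4] tilt 0.059 tool rel 0.059
band px 248.0 [248. 276.] [ 231  259   34   35 1161] mid x est -1.2 tcp [-21.1 134.9] [ 0.7  0.6 -0. ]
```

```bash

python3 -m pendant '{"grip":[0,0,0,0,0,0,0,0,0,0],"translation":[[-1,10,0],[18,12,0],[38,14,0],[39,8,0],[39,2,0],[40,-4,0],[40,-10,0],[41,-16,0],[42,-22,0],[42,-26,0]],"yaw":[0,-0.06,-0.06,-0.06,-0.06,-0.06,-0.06,-0.06,-0.06,-0.06]}'
python3 -c "
from h import *
tilt();held()"
python3 -m pendant '{"grip":[0,0,0,0,0,0,0,0,0,0],"translation":[[1,-6,0],[1,-12,0],[2,-18,0],[2,-24,0],[3,-30,0],[4,-36,0],[4,-38,0],[4,-38,0],[4,-38,0],[4,-38,0]],"yaw":[0,0,0,0,0,0,0,0,0,0]}'
python3 -c "
from h import *
held();held(.025)"
```

```text
clock: 75.2
tcp_pos: [0.5138, -0.1163, 0.0251]
ee_rot: [0.671, 0.742, 0.0, 0.0]
contact_force: [-0.3, 0.4, 0.8]
finger_gap: 0.999
grip_force: 0.3
edge [-17.1 104.4] [ 56.6 103.4] tilt -0.013 tool rel -0.0
band px 191.0 [190. 269.] [ 173  252   36   36 1127] mid x est -0.3 tcp [ 18.1 104.1] [ 0.3 -0.1 -0.3]
clock: 76.3
tcp_pos: [0.5177, -0.1534, 0.0249]
ee_rot: [0.67, 0.742, -0.0, -0.0]
contact_force: [0.5, 1.1, 0.1]
finger_gap: 0.998
grip_force: 0.0
band px 191.5 [191. 277.] [ 174  260   35   35 1095] mid x est -0.4 tcp [18.2 67.2] [0.5 1.1 0.1]
band px 191.5 [191. 277.] [ 174  260   35   35 1095] mid x est 0.6 tcp [18.2 67.2] [-0.1 -0.1 -0.3]
```

```bash

python3 -m pendant '{"grip":[0,0,0,0,0,0,0,0,0,0],"translation":[[0,4,0],[-18,2,0],[-18,-3,0],[-17,-6,0],[-17,-9,0],[-17,-11,0],[-17,-12,0],[-17,-12,0],[-18,0,0],[-20,20,0]],"yaw":[0,0,0,0,0,0,0,0,0,0]}'
python3 -m pendant '{"grip":[0,0,0,0,0,0,0,0,0,0],"translation":[[-4,35,0],[-9,65,30],[-9,65,80],[-9,65,130],[-9,65,180],[-5,30,200],[-1,-10,200],[3,-40,200],[3,-40,200],[3,-40,200]],"yaw":[0,0,0,0,0,0,0,0,0,0]}'
cat >> h.py <<'E'
def bands(n):
    o=sensors.get_obs();P=(o["tcp_pos"],o["ee_rot"]);i=imaging.camera(n);cv2.imwrite(f"pics/b_{n}_{o['clock']:.1f}.png",i)
    h,s,v=cv2.split(cv2.cvtColor(i,cv2.COLOR_BGR2HSV))
    red=(((h<6)|(h>170))&(s>125)&(v>60)).astype(np.uint8);k,l,st,ce=cv2.connectedComponentsWithStats(red)
    for j in range(1,k):
        c=w2c(cast(n,ce[j],.025,P))
        if st[j,4]>15 and abs(c[0])<120 and -100<c[1]<700:
            x,y,w,hh=st[j,:4];a,b=[w2c(cast(n,(ce[j][0],q),.016,P)) for q in(y,y+hh)];print(n,ce[j].round(),st[j],"top c",c.round(1),"y span",a.round(1),b.round(1))
E
python3 -c "
from h import *
bands('wrist');bands('scene');print(w2c(sensors.get_obs()['tcp_pos']))"
```

```text
clock: 77.4
tcp_pos: [0.4985, -0.1341, 0.0253]
ee_rot: [0.671, 0.741, -0.0, 0.001]
contact_force: [0.7, -0.4, 0.5]
finger_gap: 1.002
grip_force: 0.0
clock: 78.4
tcp_pos: [0.5007, -0.1737, 0.2247]
ee_rot: [0.671, 0.742, -0.0, -0.0]
contact_force: [0.1, -0.3, 0.7]
finger_gap: 1.0
grip_force: 0.0
wrist [237. 221.] [ 226  179   22   82 1192] top c [-19.3  -8.5] y span [-19.   44.9] [-21.  -72.3]
scene [342. 187.] [329 176  31  26 216] top c [-23.5   3.7] y span [  9.9 -47.8] [-52.5  43.9]
[-0.67626589 49.76270107]
```

All five bands are aligned in the chest, and the outermost edge is at y≈45-49 mm, inside the mark at 60. Next I'll grip the knob and shut the lid.

```bash

python3 -m pendant '{"grip":[0,0,0,0,0,0,0,0,0,0],"translation":[[0,0,45],[0,0,80],[5,-50,80],[10,-100,80],[15,-150,80],[19,-193,80],[19,-193,80],[19,-193,50],[19,-193,20],[19,-193,-8]],"yaw":[0,0,0,0,0,0,0,0,0,0]}'
python3 -m pendant '{"grip":[0.5,1,1,1,1,1,1,1,1,1],"translation":[[0,0,0],[0,0,0],[0,0,0],[0,0,0],[0,0,0],[0,0,0],[0,0,0],[0,0,0],[0,0,0],[0,0,0]],"yaw":[0,0,0,0,0,0,0,0,0,0]}'
```

```text
clock: 79.5
tcp_pos: [0.5201, -0.3646, 0.2158]
ee_rot: [0.67, 0.743, 0.0, -0.0]
contact_force: [0.0, -0.6, -0.1]
finger_gap: 0.998
grip_force: 0.0
clock: 80.5
tcp_pos: [0.5205, -0.3665, 0.217]
ee_rot: [0.671, 0.742, 0.001, 0.001]
contact_force: [1.0, -0.3, -1.1]
finger_gap: 0.195
grip_force: 30.0
```

Gripped (gap 18 mm). Closing along the arc.

```bash

python3 -m pendant '{"grip":[1,1,1,1,1,1,1,1,1,1],"translation":[[-2,18,5],[-4,37,9],[-6,55,11],[-8,74,11],[-10,93,10],[-12,112,6],[-13,130,0],[-15,147,-7],[-17,164,-16],[-18,180,-27]],"yaw":[0,0,0,0,0,0,0,0,0,0]}'
python3 -m pendant '{"grip":[1,1,1,1,1,1,1,1,1,1],"translation":[[-2,14,-12],[-3,28,-25],[-4,40,-40],[-5,50,-56],[-6,59,-73],[-7,66,-91],[-8,71,-109],[-8,73,-121],[-8,74,-133],[-8,75,-142]],"yaw":[0,0,0,0,0,0,0,0,0,0]}'
```

```text
clock: 81.5
tcp_pos: [0.5012, -0.1847, 0.192]
ee_rot: [0.67, 0.742, 0.0, -0.001]
contact_force: [-4.3, 5.1, 9.7]
finger_gap: 0.191
grip_force: 30.0
clock: 82.5
tcp_pos: [0.4931, -0.109, 0.0471]
ee_rot: [0.671, 0.742, 0.001, -0.002]
contact_force: [2.2, 5.2, 2.0]
finger_gap: 0.195
grip_force: 30.0
```

```bash

python3 -m pendant '{"grip":[1,1,1,1,1,1,1,1,1,1],"translation":[[0,0,-5],[0,0,-10],[0,0,-15],[0,0,-20],[0,0,-23],[0,0,-25],[0,0,-27],[0,0,-28],[0,0,-28],[0,0,-28]],"yaw":[0,0,0,0,0,0,0,0,0,0]}'
python3 -c "
from h import *
bands('side');o=sensors.get_obs();print(o['tcp_pos'],w2c(o['tcp_pos']))"
```

```text
clock: 83.5
tcp_pos: [0.4932, -0.1098, 0.0196]
ee_rot: [0.671, 0.742, 0.001, -0.001]
contact_force: [4.3, 4.2, -1.1]
finger_gap: 0.191
grip_force: 30.0
[ 0.49316254 -0.10985952  0.01962399] [ -1.77608132 112.99276415]
```

```bash

python3 -m pendant '{"grip":[0.5,0.2,0,0,0,0,0.5,1,1,1],"translation":[[0,0,0],[0,0,0],[0,0,0],[0,0,0],[0,0,40],[0,0,85],[2,-25,85],[4,-45,85],[4,-45,85],[4,-45,85]],"yaw":[0,0,0,0,0,0,0,0,0,0]}'
python3 -m pendant '{"grip":[1,1,1,1,1,1,1,1,1,1],"translation":[[0,0,0],[0,0,0],[0,0,0],[0,0,-20],[0,0,-30],[0,0,-36],[0,0,-40],[0,0,-42],[0,0,-44],[0,0,-44]],"yaw":[0,0,0,0,0,0,0,0,0,0]}'
```

```text
clock: 84.55
tcp_pos: [0.4973, -0.1564, 0.1046]
ee_rot: [0.671, 0.742, -0.0, -0.001]
contact_force: [-0.5, -0.3, 0.2]
finger_gap: 0.399
grip_force: 0.0
clock: 85.55
tcp_pos: [0.4977, -0.1565, 0.064]
ee_rot: [0.67, 0.742, -0.001, -0.001]
contact_force: [-11.7, 5.9, 22.0]
finger_gap: 0.004
grip_force: 11.2
```

```bash

python3 -m pendant '{"grip":[1,1,1,0,0,0,0,0,0,0],"translation":[[0,0,20],[0,0,60],[0,0,100],[0,20,150],[0,60,180],[0,110,180],[0,160,180],[0,200,180],[0,200,180],[0,200,180]],"yaw":[0,0,0,0,0,0,0,0,0,0]}'
python3 -c "
from h import *
im=imaging.camera('side');a=cv2.imread('pics/side0.png')
cv2.imwrite('pics/side_end.png',im)
d=cv2.absdiff(im,a).max(2)
for n,(x0,y0,x1,y1) in dict(chest=(185,225,292,315),punch=(295,230,315,265),box=(288,203,328,238),weight=(276,188,294,212)).items():
    q=d[y0:y1,x0:x1];print(n,q.mean().round(1),(q>40).sum(),q.size)
for z in(0,):
    g=d[225:315,185:292]>40;k=np.argwhere(g);print(k.min(0) if len(k) else '',k.max(0) if len(k) else '')
print(sensors.get_obs()['contact_force'].round(1),wt('scene'))
"
```

```text
clock: 86.55
tcp_pos: [0.4978, 0.044, 0.2413]
ee_rot: [0.67, 0.743, 0.0, 0.0]
contact_force: [0.2, -1.0, -0.9]
finger_gap: 0.566
grip_force: 0.0
chest 2.6 101 9630
punch 1.6 0 700
box 1.7 0 1400
weight 1.9 0 432
[0 0] [ 4 24]
tcp chest [ 18.3 264.8] z 241.2 F [ 0.5  0.3 -0.2]
[ 0.5  0.3 -0.2] None
```

The chest area matches the first shut-lid picture. The only differences are at the crop's top edge, where the gripper overlaps it. The bystanders are unmoved, so I'm handing in.

```bash
python3 -c "
from rig import ctrl;print(ctrl.job_done())"
```

```text
the job is handed in; nothing more can be done
None
```

The job is handed in at about 87 s: all five tubes lie side by side in the chest behind the mark (outermost edge 45–49 mm, mark 60), the lid is shut and the punch, box and weight are unmoved, but I viewed 16 pictures (limit 14), and the first poke at T2 pressed with roughly 8 N.

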